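Close down the refractometer bench

ROBOT

A 6-joint arm with a two-finger parallel gripper is mounted at the origin on the work surface. World frame = base frame: x ahead of the robot, y to its left, z up, the work surface at z = 0. Lengths are in m, angles in rad, forces in N, time in s.
With the tool pointing down it reaches from about 0.25 to 0.775 m from the base axis. Payload 4 kg.
Tool frame: the origin (TCP) lies where the fingers leave the gripper's body, on its centre line; the fingertips stand 97 mm ahead of it and the grasp point (between the pads) lies pinch_z ahead of it (pinch_z is the distance from the TCP to the grasp point, in m); z points along the fingers, y is the line along which they close (so a half turn about z gives the same grasp; the last joint's range is limited). The gripper opens to 94 mm and grips with 3 to 60 N. Pads are 16 mm wide; open, the fingers measure 119 mm over their backs; the gripper's body (75 mm by 177 mm) begins 78 mm behind the grasp point.
Start: joints at [1.201, 0.087, 1.371, -0, 1.684, -0.103], TCP at [0.145, 0.531, 0.303] pointing down, gripper open.
Joint ranges: [-3.1, 3.1], [-0.76, 2.03], [0.27, 2.55], [-1.08, 4.22], [0.17, 2.65], [-2.57, 2.57]. Speed limits (rad/s): [2.79, 2.79, 3.14, 3.14, 3.14, 3.14].

INTERFACE

Orientations are given as [roll, pitch, yaw] about the fixed x, y, z axes, in that order (R = Rz(yaw) Ry(pitch) Rx(roll)).
In Python, from bench import * gives the robot as it stands.
- The arm moves only by the tool apply_moves, never from a script. Its argument "plan" is a list of rows, each an object of numbers: "fingers": the closure, from -1 (fully open) to 1 (shut); "tx", "ty", "tz": the shift along the tool's x, y, z in m; "roll": the turn about the tool's z in rad. In form: [{"fingers": .., "tx": .., "ty": .., "tz": .., "roll": ..}, ...]. A call has exactly 8 rows; each row is the pose to reach, as a shift and turn from the pose commanded when the call began, along the tool's axes at that moment; what a row does not reach only later rows make up. A row lasts 1/8 s, in which the tool goes at most 62.5 mm and 10.7 degrees, less where a joint would pass 70% of its speed; a pose out of reach is approached as far as the arm can. A call with a gripper value outside its range is refused whole. The fingers move at their own pace and stop on an object; "newtons" is the grip in N (left out, the last holds). Time passes only in rows, so rows that repeat a pose let the fingers close, or fill a call up. It gives the time, the measured TCP pose, the force, the opening and the grip force at its end, in the units of the state.
- get_state(): the state, without advancing time (a new reading comes with each control period).
- read_camera(name): name is "scene" or "top" or "wrist"; returns a dict with "image" (384x512x3 uint8, red, green, blue), "z_map" (384x512 float32, m along the optical axis (not along the pixel's ray), 0 where there is no reading), "camera_matrix" (3x3 intrinsics, pixels), "position" and "orientation" of the camera in the world; the wrist camera has in their place "hand_eye" (4x4, takes a point from camera to tool coordinates, whose origin is the TCP and whose axes are the flange's). Camera axes: x right, y down, z forward; pixel columns grow to the right and rows downward; lengths in m; the calibration is good to about 2 mm. The wrist camera is an equidistant fisheye: a pixel r from the principal point sees the ray r / f radians off the axis. A picture is of the moment at which its call begins: read the wrist's pose just before it.
- close_job(): hands the job in; it is judged then, once.
The state is a dict: "time_s": time; "joint_positions": joint angles; "qvel": joint speeds; "joint_efforts": joint torques, N m; "eef_pos": TCP position; "orientation": TCP orientation; "ft_force": force on the tool from outside, world axes, zero at the start; "moment": the same for the moment, N m; "gripper_width": finger opening in m; "gripper_force": force on a finger pad.
Only numpy, scipy, OpenCV 4.12 (cv2) and the standard library are available. Lean on these libraries where they do the work, as an engineer would, in place of code of your own. Each camera call takes 0.05 s, during which the arm holds its last target. There are 200 camera calls.

TASK

Close down the refractometer after a session: tip the hinged pot right over so that its glass blocks fall into the tray and stand it upright again, and put the stray glass blocks from the bench into the tray too. When all the glass is in the tray, turn the dial of the control unit exactly five clicks clockwise to its parking stop, and last of all hang the light shade on the bracket with its rod seated in both hooks. Leave everything else on the bench where it is.

Things in the scene. Friction and masses are not known exactly. Their poses are not given: they have to be found in the camera images.
- tipper: Fixed unit: low open steel tray (x -30 to +170 mm, y +-80 mm, walls 4 thick, 40 high, floor top 4 mm above the bench) and two uprights 138 mm tall at x = 0, y = +-64 mm that carry the hinged pot. Origin on the bench straight below the hinge, x points the way the pot pours, y along the hinge, z up. Beyond x = +50 mm the tray is open from above.
- pot (a joint): Angle of the aluminium pot (rad): 0 upright, on its stop; grows as the bar is swung up and over towards the tray (positive about tipper's y); stop at 2.2. Hinge at the pouring lip, 130 mm up. Pot behind it: x -66 to 0, y +-52 mm, 65 deep, open on top, pouring wall flared 15 deg. Glass slides out from about 1.7, surely at 2.1. 0.25 kg; let go, it falls back to 0.
- pot_bar (a point): Middle of the pot's round handle bar: 10 mm thick, 84 long, parallel to the hinge, 110 mm from the hinge axis, 45 mm from the pot's rear wall. At joint 0 it is as high as the hinge (130 mm), on the side away from the tray. It turns easily between the fingers, so the hand may keep pointing down. Axes turn with the pot, y along the bar.
- dial (a joint): Angle of the dial (rad), 0 at the start, grows clockwise seen from above. Click stops every 24 deg (0.4189 rad), also at 0; a sprung detent of roughly 0.2 N m draws it into the nearest stop when let go. Turns from -2 to +9 clicks.
- dial_grip (a point): Middle of the grip bar of the black dial on the middle of the fixed cream control unit (150 x 140 x 60 mm high): on the dial's vertical axis, 98 mm above the bench. Bar 42 mm long (point's x), 14 mm thick (its y), 71 to 103 mm above the bench, over a disc 48 mm across whose top is at 73. Axes turn with the dial; a white line marks the bar's -x end.
- bracket: Fixed bracket: base 90 x 300 x 14 mm, prism block 42 mm high in its middle, two posts at y = +-122 mm, 230 mm free between. On each an upturned hook 14 mm wide (y), open on top: arm's top at 160 mm, rear post face at x = +10, top at 185 mm; tip at about x = -16 that leans outward to x = -27 at 183 mm. Origin under its centre, z up.
- hook_a (a point): Where the rod's axis lies when seated in the hook at the bracket's +y side: 164 mm up, x = 0, y = +122 mm.
- hook_b (a point): The same for the hook at y = -122 mm.
- shade: Loose light shade, about 0.25 kg: plate 190 wide (y), 4 thick (x) on a foot 70 x 190 x 5 mm; steel rod 8 thick, 290 long (along y), axis 105 mm above the foot's underside, sticking out 50 mm each side; black grip tab on top in the middle, 12 thick (x), 50 wide (y), up to 150 mm (grip at about 135). Origin under the foot's centre. Either way round will do.
- rod_a (a point): Point on the axis of the shade's rod that belongs in a hook, 122 mm from the middle at the shade's +y side.
- rod_b (a point): The same at the shade's -y side.
- stray0: Loose glass block 26 x 20 x 16 mm (x, y, z), 22 g, lying on the bench in front of the robot, 16 mm high. Origin at its centre. Two to four of these are present.
- stray1: Loose glass block 26 x 20 x 16 mm (x, y, z), 22 g, lying on the bench in front of the robot, 16 mm high. Origin at its centre. Two to four of these are present.
- stray2: Loose glass block 26 x 20 x 16 mm (x, y, z), 22 g, lying on the bench in front of the robot, 16 mm high. Origin at its centre. Two to four of these are present.
- stray3: Loose glass block 26 x 20 x 16 mm (x, y, z), 22 g, lying on the bench in front of the robot, 16 mm high. Origin at its centre. Two to four of these are present.
- used0: Glass block like the strays, 26 x 20 x 16 mm, origin at its centre, lying in the pot at the start. Two or three of these are present.
- used1: Glass block like the strays, 26 x 20 x 16 mm, origin at its centre, lying in the pot at the start. Two or three of these are present.
- used2: Glass block like the strays, 26 x 20 x 16 mm, origin at its centre, lying in the pot at the start. Two or three of these are present.
- dropper: Bystander, to be left alone: small white-capped dropper bottle, 26 mm across, 55 mm tall. Origin under its centre.
- case: Bystander, to be left alone: flat grey case, 44 x 32 x 14 mm. Origin under its centre.

How it is judged:
By the outcome, as a careful person would: the job done as asked, in the order asked, and still so for the second after the job is handed in, with the robot touching nothing.
Of stray0, stray1, stray2, stray3 only 2 to 4 are there at a start; the rules pass over those that are not, and their reading is None.
Of used0, used1, used2 only 2 to 3 are there at a start; the rules pass over those that are not, and their reading is None.
At some moment in a run one of stray0, stray1, stray2, stray3 may be knocked a few centimetres aside while the robot is not near it.
It also fails if it takes over 210 s, if anything falls off the work surface, if the arm or the gripper's body presses on something with over 40 N, if the wrist force passes 120 N, or if a joint passes its speed limit or range.

## Working session

There is one attempt and no reset: what is moved stays moved. The work goes in short steps, Python scripts to look and compute and a tool call to move; the robot and the scene stay as the last step left them, time stands still between calls to the robot, and variables do not carry over. Pictures are saved under pics/ and viewed, at most 14 in all, crops included, and the job is handed in when it is done.

Besides the shell and the picture viewer there is one more tool, called after "Emit:" as name([rows], argument=value, ...), one row to a line, values as JSON. apply_moves: Moves the arm, as the interface text tells. Its arguments: {"type":"object","properties":{"plan":{"type":"array"},"newtons":{"type":"number"}},"required":["plan"]}

```bash
ls; mkdir -p pics
cat > h.py <<'E'
from bench import *
import numpy as np, cv2
from scipy.spatial.transform import Rotation as R
def Rm(o):
    o=np.array(o,float)
    if o.shape==(3,3): return o
    return R.from_euler('xyz',o).as_matrix() if o.size==3 else None
def cloud(c):
    K=np.array(c["camera_matrix"]);z=c["z_map"];v,u=np.mgrid[0:384,0:512]
    P=np.stack([(u-K[0,2])/K[0,0]*z,(v-K[1,2])/K[1,1]*z,z],-1)
    return P@Rm(c["orientation"]).T+np.array(c["position"])
def tri(obs):
    # obs: list of (cam,(u,v)) -> point and residual
    A=np.zeros((3,3));b=np.zeros(3);L=[]
    for c,(u,v) in obs:
        K=np.array(c["camera_matrix"]);d=Rm(c["orientation"])@np.array([(u-K[0,2])/K[0,0],(v-K[1,2])/K[1,1],1]);d/=np.linalg.norm(d)
        M=np.eye(3)-np.outer(d,d);A+=M;b+=M@np.array(c["position"]);L.append((M,np.array(c["position"])))
    p=np.linalg.solve(A,b);return p,[np.linalg.norm(M@(p-o)) for M,o in L]
def save(n,im,s=1): cv2.imwrite(n,cv2.resize(im[...,::-1],None,fx=s,fy=s,interpolation=cv2.INTER_CUBIC))
E
python3 - <<'E'
from h import *
import pickle
print(get_state())
for n in("scene","top"):
    c=read_camera(n);pickle.dump(c,open(n+".pkl","wb"));print(n,c["camera_matrix"],c["position"],c["orientation"]);save(f"pics/{n}0.png",c["image"],1.56)
E
```

```text
pics
{'time_s': 0.0, 'joint_positions': array([ 1.20090962e+00,  8.79377035e-02,  1.37224690e+00, -3.54554138e-05,
        1.68359590e+00, -1.03100400e-01]), 'qvel': array([0.00043707, 0.00089085, 0.00105739, 0.00123223, 0.00143533,
       0.00052754]), 'joint_efforts': array([ 9.02823795e-04, -3.40177310e+01, -3.02438164e+01,  7.20583065e-02,
        3.26555280e-02, -1.39424951e-04]), 'eef_pos': array([0.14488822, 0.53022145, 0.30151714]), 'orientation': array([-3.13941280e+00, -1.90116848e-04,  2.87480218e+00]), 'ft_force': array([0.52703063, 0.72625307, 0.10178468]), 'moment': array([0.02151676, 0.02957516, 0.06334766]), 'gripper_force': 0.0, 'gripper_width': 0.09415767252027352}
scene [[433.17851367   0.         253.52750459]
 [  0.         433.17851367 191.9392001 ]
 [  0.           0.           1.        ]] [ 1.04217825 -0.67785545  0.90473684] [-2.30897062 -0.00350832  0.63069654]
top [[377.2818962    0.         252.10878616]
 [  0.         377.2818962  193.67161618]
 [  0.           0.           1.        ]] [0.44597607 0.04906147 1.03701509] [-3.05741775 -0.00432465 -1.59816709]
```

View pics/scene0.png

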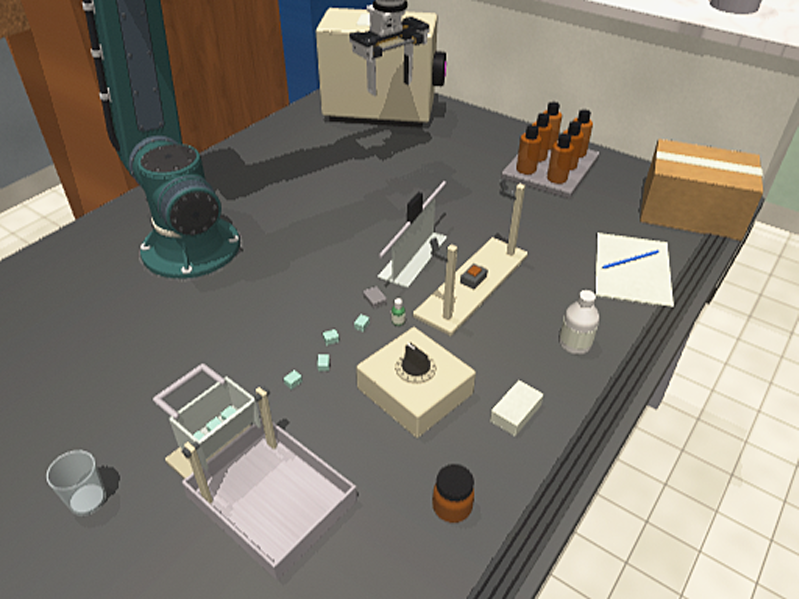

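View pics/top0.png

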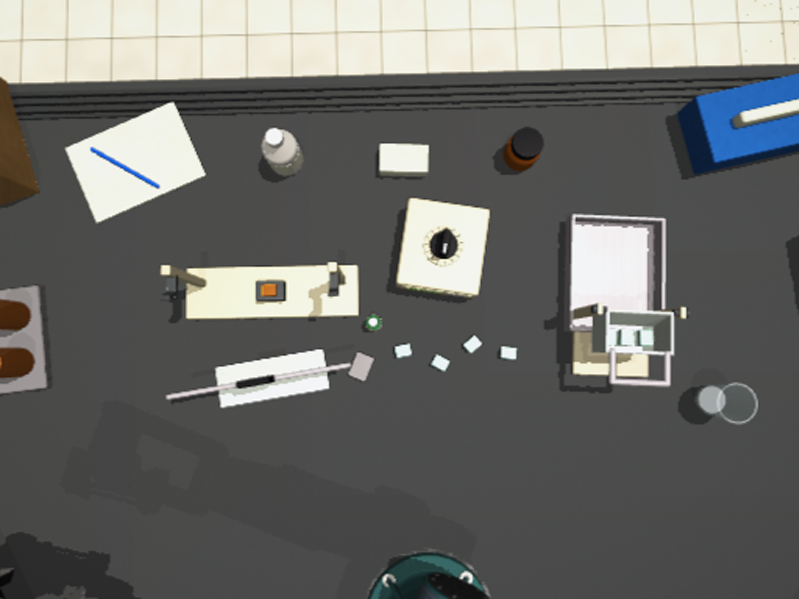

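The scene view shows four strays (scaled 293,379 to 361,322), the pot upright with its bar at (185,385), the shade at (415,235), the bracket at (470,275) and the dial at (415,360). In the top view the strays are at (403,351), (440,363), (472,344) and (508,353), and the pot bar is at (640,382). Next I'll measure these with the depth clouds.

Run:
```python
from h import *
import pickle
T=pickle.load(open("top.pkl","rb"));S=pickle.load(open("scene.pkl","rb"))
for nm,c in(("top",T),("scene",S)):
    P=cloud(c);im=c["image"].astype(int);x,y,z=P[...,0],P[...,1],P[...,2]
    val=c["z_map"]>0
    print(nm,"bench z",np.median(z[val&(abs(z)<.02)]))
    def rep(name,m,mn=6):
        m=(m&val).astype(np.uint8);n,l,st,ce=cv2.connectedComponentsWithStats(m,connectivity=8)
        for i in range(1,n):
            if st[i,4]<mn: continue
            q=P[l==i];r=cv2.minAreaRect((q[:,:2]*1000).astype(np.float32))
            print(name,"px",ce[i].round(1),st[i,4],"mean",(q.mean(0)*1000).round(1),"rect c",np.round(r[0],1),"sz",np.round(r[1],1),"ang",round(r[2],1),"zmax",round(q[:,2].max()*1000,1))
    W=(x>.2)&(x<.75)&(y<.5)&(y>-.5)
    g=im[...,1]-im[...,0]
    rep("cyan",W&(g>12)&(im[...,1]>140)&(z<.2))
    rep("unit",W&(z>.05)&(z<.066)&(x>.4)&(abs(y)<.15),50)
    rep("dialtop",W&(z>.09)&(z<.115)&(x>.4)&(abs(y)<.15))
    rep("base",W&(z>.009)&(z<.019)&(x>.35)&(y>.05)&(y<.5),50)
    rep("posts",W&(z>.165)&(x>.35)&(y>.0))
    rep("tab",W&(z>.13)&(z<.16)&(y>.05)&(x<.5))
    rep("rod",W&(z>.095)&(z<.116)&(y>.0)&(x<.5))
    rep("foot",W&(z>.002)&(z<.009)&(y>.0)&(x<.45)&(im.min(-1)>150),50)
    rep("rim",W&(z>.03)&(z<.045)&(y<-.1),30)
    rep("hinge",W&(z>.12)&(z<.145)&(y<-.1))
```

```text
top bench z -0.000445574798873416
cyan px [237.4 207.1] 8 mean [495.6  82.5  35. ] rect c [495.5  82.3] sz [15.2  6.4] ang 29.5 zmax 37.8
cyan px [405.6 213.1] 7 mean [ 466.6 -347.3   75.4] rect c [ 466.8 -346.6] sz [11.8  7.6] ang 78.2 zmax 86.6
cyan px [414.4 216.5] 55 mean [ 457.3 -366.    83.1] rect c [ 458.8 -368.9] sz [27.3 25.9] ang 88.6 zmax 87.8
cyan px [398. 216.] 9 mean [ 459.7 -324.7   82.8] rect c [ 459.7 -324.3] sz [ 1.9 20.2] ang 86.4 zmax 86.0
cyan px [393.5 219.5] 8 mean [ 451.2 -313.9   79.8] rect c [ 452.4 -315. ] sz [ 5.1 15.6] ang 0.1 zmax 88.1
cyan px [298.7 222.5] 6 mean [450.5 -82.1   9.2] rect c [450.  -82.3] sz [16.3  2. ] ang 31.6 zmax 14.6
cyan px [254.7 226.1] 10 mean [444.1  37.6   8.1] rect c [443.7  37.5] sz [19.   5.7] ang 43.0 zmax 16.4
cyan px [278.3 231.3] 10 mean [428.2 -26.    8.5] rect c [428.8 -26.2] sz [21.9  8.8] ang 1.3 zmax 16.7
cyan px [284.2 236.3] 6 mean [414.3 -41.2  11.4] rect c [414.5 -41.3] sz [ 4.4 10.7] ang 13.9 zmax 15.7
unit px [284. 158.] 2716 mean [620.2 -43.6  59.3] rect c [621.5 -44.1] sz [140.1 151.6] ang 79.8 zmax 65.8
dial
[... 3985 characters left out ...]
 sz [ 11.1 290.6] ang 8.7 zmax 116.0
foot px [264.2 168.3] 343 mean [422.1 237.3   5.8] rect c [409.6 257.7] sz [ 68.6 192.8] ang 6.4 zmax 9.0
rim px [253.  259.5] 162 mean [ 630.9 -112.9   37.6] rect c [ 617.8 -112.6] sz [ 24.6 141.8] ang 89.8 zmax 44.8
rim px [148.4 284.4] 159 mean [ 473.5 -322.9   37.2] rect c [ 473.2 -321.3] sz [97.9  8.1] ang 86.3 zmax 44.4
rim px [179.7 322.8] 781 mean [ 604.4 -352.1   38.2] rect c [ 570.  -341.7] sz [162.8 201.9] ang 85.7 zmax 44.6
rim px [ 51.9 301.6] 50 mean [ 328.8 -489.7   38. ] rect c [ 330.1 -487.8] sz [26.5  6.8] ang 48.1 zmax 44.9
hinge px [131.1 259.3] 967 mean [ 452.8 -335.8  131.3] rect c [ 447.8 -332.7] sz [149.  124.4] ang 85.5 zmax 141.9
```

Run:
```python
from h import *
import pickle,bench
print([n for n in dir(bench) if n[0]!='_'],getattr(bench,'pinch_z',None))
T=pickle.load(open("top.pkl","rb"));S=pickle.load(open("scene.pkl","rb"))
for c in(T,S):
    P=cloud(c);x,y,z=P[...,0],P[...,1],P[...,2]
    m=((z>.011)&(z<.021)&(x>.38)&(x<.5)&(y<.08)&(y>-.2)).astype(np.uint8)
    n,l,st,ce=cv2.connectedComponentsWithStats(m)
    for i in range(1,n):
        if st[i,4]<15: continue
        q=P[l==i];r=cv2.minAreaRect((q[:,:2]*1000).astype(np.float32));print(ce[i].round(1),st[i,4],np.round(r[0],1),np.round(r[1],1),round(r[2],1),(q[:,2].mean()*1000).round(1))
im=T["image"];save("pics/c1.png",im[210:250,240:345],7)
```

```text
['IKError', 'close_job', 'get_state', 'pinch_z', 'read_camera'] 0.0784
[302.9 220.2] 72 [456.4 -92.7] [19.3 25.1] 43.1 14.9
[258.5 224.2] 71 [448.9  27.4] [19.6 25.5] 9.5 14.9
[325.8 225.5] 71 [ 440.4 -155. ] [26.5 18.9] 88.4 14.9
[282.3 231.9] 71 [426.5 -36.4] [25.6 19.5] 58.9 14.9
[231.5 205.1] 53 [449.7  28. ] [19.5 29.4] 10.5 16.4
[211.6 214.4] 53 [426.2 -35.2] [26.7 23.5] 60.9 15.9
[206.7 230.7] 61 [456.7 -91.8] [19.7 31.1] 38.5 16.3
[187.3 241.5] 69 [ 441.1 -153.9] [27.6 21.9] 80.0 15.8
```

View pics/c1.png

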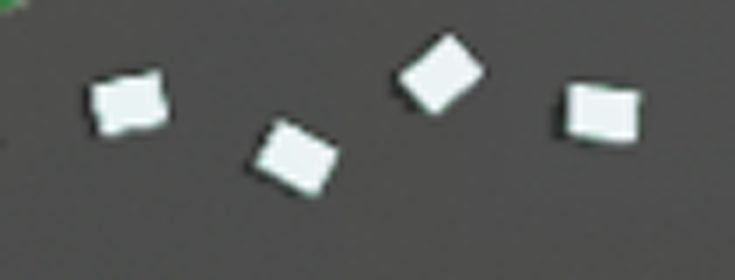

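The crop shows four glass blocks at about (130,103), (297,157), (440,73) and (603,112), well apart. I'll empty the pot first.

```bash
cat >> h.py <<'E'
def go(*tg):
    """targets (x,y,z,theta_deg) of grasp point in mm; prints shifts from the present measured pose in tool axes (mm, deg roll)"""
    s=get_state();o=R.from_euler('xyz',s["orientation"]).as_matrix();p=np.array(s["eef_pos"]);th=np.degrees(np.arctan2(o[1,1],o[0,1]))
    yw=s["orientation"][2];o=(R.from_euler('z',yw)*R.from_euler('x',np.pi)).as_matrix()
    p=p+o[:,2]*pinch_z
    print("t",round(s["time_s"],2),"pinch",(p*1000).round(1),"th",th.round(1),"F",s["ft_force"].round(1),"w",round(s["gripper_width"]*1000,1),"gf",round(s["gripper_force"],1),"q6",s["joint_positions"][5].round(2))
    for t in tg:
        d=o.T@(np.array(t[:3])/1000-p);r=(th-t[3]+90)%180-90
        print(t,"->",d.round(4),"roll",np.radians(r).round(3))
E
python3 - <<'E'
from h import *
go((420,50,225,-4),(391,-330,190,-4))
E
```

```text
t 0.1 pinch [144.9 530.3 223.2] th 74.7 F [ 0.5 -0.2  0.1] w 94.5 gf 0.0 q6 -0.1
(420, 50, 225, -4) -> [-0.392  -0.3907 -0.0018] roll 1.374
(391, -330, 190, -4) -> [-0.4642 -0.7649  0.0332] roll 1.374
```

Emit:
apply_moves([
  {"fingers": 0,"tx": -0.392,"ty": -0.391,"tz": -0.002,"roll": 1.374},
  {"fingers": 0,"tx": -0.392,"ty": -0.391,"tz": -0.002,"roll": 1.374},
  {"fingers": 0,"tx": -0.392,"ty": -0.391,"tz": -0.002,"roll": 1.374},
  {"fingers": 0,"tx": -0.392,"ty": -0.391,"tz": -0.002,"roll": 1.374},
  {"fingers": 0,"tx": -0.392,"ty": -0.391,"tz": -0.002,"roll": 1.374},
  {"fingers": 0,"tx": -0.464,"ty": -0.765,"tz": 0.033,"roll": 1.374},
  {"fingers": 0,"tx": -0.464,"ty": -0.765,"tz": 0.033,"roll": 1.374},
  {"fingers": 0,"tx": -0.464,"ty": -0.765,"tz": 0.033,"roll": 1.374},
])

```text
time_s: 1.1
eef_pos: [0.3284, 0.0725, 0.2927]
orientation: [3.141, -0.0, 1.499]
ft_force: [1.3, 0.3, -0.2]
gripper_width: 0.0469
gripper_force: 0.0
```

Run:
```python
from h import *
go((391,-330,190,-4))
```

```text
t 1.1 pinch [328.4  72.5 214.3] th -4.1 F [ 1.3  0.3 -0.2] w 46.9 gf 0.0 q6 0.12
(391, -330, 190, -4) -> [-0.3969  0.0915  0.0243] roll -0.002
```

Emit:
apply_moves([
  {"fingers": 0,"tx": -0.39,"ty": 0.09,"tz": 0.0,"roll": 0},
  {"fingers": 0,"tx": -0.39,"ty": 0.09,"tz": 0.02,"roll": 0},
  {"fingers": 0,"tx": -0.39,"ty": 0.09,"tz": 0.02,"roll": 0},
  {"fingers": 0,"tx": -0.39,"ty": 0.09,"tz": 0.02,"roll": 0},
  {"fingers": 0,"tx": -0.39,"ty": 0.09,"tz": 0.02,"roll": 0},
  {"fingers": 0,"tx": -0.39,"ty": 0.09,"tz": 0.02,"roll": 0},
  {"fingers": 0,"tx": -0.39,"ty": 0.09,"tz": 0.02,"roll": 0},
  {"fingers": 0,"tx": -0.39,"ty": 0.09,"tz": 0.02,"roll": 0},
])

```text
time_s: 2.1
eef_pos: [0.3908, -0.3224, 0.2716]
orientation: [-3.139, -0.002, 1.498]
ft_force: [0.4, 1.3, 0.4]
gripper_width: 0.0469
gripper_force: 0.0
```

Run:
```python
from h import *
go((391,-330,130,-4))
c=read_camera("top");P=cloud(c);x,y,z=[P[...,i] for i in range(3)]
m=(z>.12)&(z<.142)&(y<-.24)&(y>-.42)&(x>.37)&(x<.41)
q=P[m]*1000;print(len(q),q.min(0),q.max(0),np.median(q,0))
c=read_camera("wrist");print(c["camera_matrix"],c["hand_eye"]);save("pics/w1.png",c["image"],1.5)
```

```text
t 2.1 pinch [ 390.8 -322.4  193.2] th -4.2 F [0.4 1.3 0.4] w 46.9 gf 0.0 q6 -0.73
(391, -330, 130, -4) -> [-0.0076  0.0007  0.0632] roll -0.003
169 [ 383.3578319  -366.05164553  126.45466928] [ 409.48256304 -283.47228689  137.31066849] [ 391.47897084 -317.95149511  133.13998573]
[[297.31863964   0.         254.71072254]
 [  0.         297.31863964 194.23880763]
 [  0.           0.           1.        ]] [[ 6.35027157e-04 -9.72677780e-01 -2.32158421e-01  6.64207529e-02]
 [ 9.99999389e-01  4.07633227e-04  1.02744921e-03  1.35453188e-04]
 [-9.04741534e-04 -2.32158932e-01  9.72677445e-01 -8.19383604e-02]
 [ 0.00000000e+00  0.00000000e+00  0.00000000e+00  1.00000000e+00]]
```

View pics/w1.png

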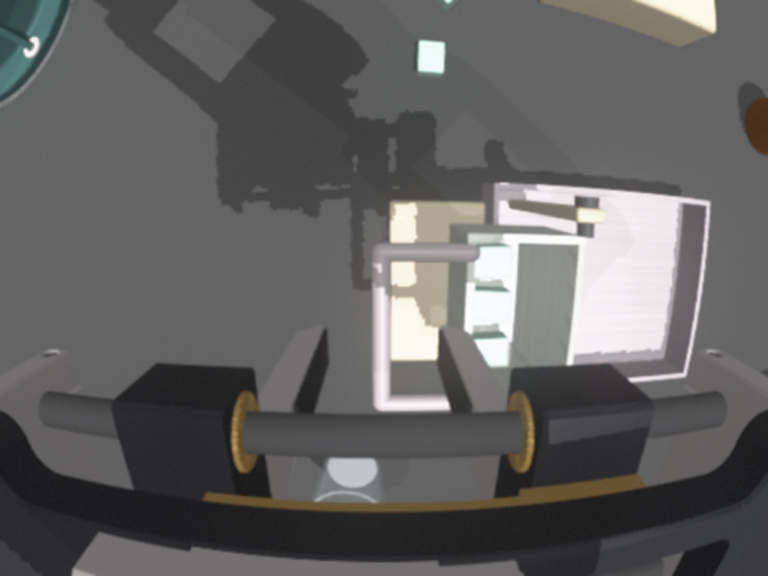

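The wrist view shows the bar (x≈381, y 250–405) centred between the fingers at x≈315 and x≈455, and three blocks in the pot. I'll grasp the bar now.

Emit:
apply_moves([
  {"fingers": 0,"tx": -0.004,"ty": 0.001,"tz": 0.03,"roll": 0},
  {"fingers": 0,"tx": -0.004,"ty": 0.001,"tz": 0.063,"roll": 0},
  {"fingers": 0,"tx": -0.004,"ty": 0.001,"tz": 0.063,"roll": 0},
  {"fingers": 0,"tx": -0.004,"ty": 0.001,"tz": 0.063,"roll": 0},
  {"fingers": 1,"tx": -0.004,"ty": 0.001,"tz": 0.063,"roll": 0},
  {"fingers": 1,"tx": -0.004,"ty": 0.001,"tz": 0.063,"roll": 0},
  {"fingers": 1,"tx": -0.004,"ty": 0.001,"tz": 0.063,"roll": 0},
  {"fingers": 1,"tx": -0.004,"ty": 0.001,"tz": 0.063,"roll": 0},
], newtons=20)

```text
time_s: 3.2
eef_pos: [0.3907, -0.3251, 0.2102]
orientation: [-3.138, 0.0, 1.501]
ft_force: [-10.0, 1.1, 6.5]
gripper_width: 0.0104
gripper_force: 4.8
```

Run:
```python
from h import *
go()
print(np.round([[110*(1-np.cos(f)),-110*np.sin(f)] for f in np.arange(25)*2.16/24],0).astype(int).tolist())
```

```text
t 3.2 pinch [ 390.7 -325.1  131.8] th -4.0 F [-10.    1.1   6.5] w 10.4 gf 4.8 q6 -0.73
[[0, 0], [0, -10], [2, -20], [4, -29], [7, -39], [11, -48], [16, -57], [21, -65], [27, -73], [34, -80], [42, -86], [50, -92], [58, -97], [67, -101], [76, -105], [86, -107], [96, -109], [106, -110], [115, -110], [125, -109], [135, -107], [145, -104], [154, -101], [163, -97], [171, -91]]
```

Emit:
apply_moves([
  {"fingers": 1,"tx": 0,"ty": 0,"tz": -0.01,"roll": 0},
  {"fingers": 1,"tx": 0,"ty": 0.002,"tz": -0.02,"roll": 0},
  {"fingers": 1,"tx": 0,"ty": 0.004,"tz": -0.029,"roll": 0},
  {"fingers": 1,"tx": 0,"ty": 0.007,"tz": -0.039,"roll": 0},
  {"fingers": 1,"tx": 0,"ty": 0.011,"tz": -0.048,"roll": 0},
  {"fingers": 1,"tx": 0,"ty": 0.016,"tz": -0.057,"roll": 0},
  {"fingers": 1,"tx": 0,"ty": 0.021,"tz": -0.065,"roll": 0},
  {"fingers": 1,"tx": 0,"ty": 0.027,"tz": -0.073,"roll": 0},
], newtons=25)

```text
time_s: 4.2
eef_pos: [0.4162, -0.327, 0.2841]
orientation: [-3.134, -0.0, 1.499]
ft_force: [-9.9, 0.1, 3.6]
gripper_width: 0.0093
gripper_force: 25.0
```

```bash
python3 -c "
from h import *
go()"
```

```text
t 4.2 pinch [ 416.2 -327.   205.7] th -4.1 F [-9.9  0.1  3.6] w 9.3 gf 25.0 q6 -0.7
```

Emit:
apply_moves([
  {"fingers": 1,"tx": 0,"ty": 0.006,"tz": -0.007,"roll": 0},
  {"fingers": 1,"tx": 0,"ty": 0.014,"tz": -0.013,"roll": 0},
  {"fingers": 1,"tx": 0,"ty": 0.022,"tz": -0.019,"roll": 0},
  {"fingers": 1,"tx": 0,"ty": 0.03,"tz": -0.024,"roll": 0},
  {"fingers": 1,"tx": 0,"ty": 0.039,"tz": -0.028,"roll": 0},
  {"fingers": 1,"tx": 0,"ty": 0.048,"tz": -0.032,"roll": 0},
  {"fingers": 1,"tx": 0,"ty": 0.058,"tz": -0.034,"roll": 0},
  {"fingers": 1,"tx": 0,"ty": 0.068,"tz": -0.036,"roll": 0},
])

```text
time_s: 5.2
eef_pos: [0.4866, -0.332, 0.3221]
orientation: [3.14, 0.002, 1.5]
ft_force: [-4.5, -1.1, 4.8]
gripper_width: 0.0097
gripper_force: 25.0
```

Emit:
apply_moves([
  {"fingers": 1,"tx": 0,"ty": 0.01,"tz": -0.001,"roll": 0},
  {"fingers": 1,"tx": 0,"ty": 0.019,"tz": -0.001,"roll": 0},
  {"fingers": 1,"tx": 0,"ty": 0.029,"tz": 0,"roll": 0},
  {"fingers": 1,"tx": 0,"ty": 0.039,"tz": 0.002,"roll": 0},
  {"fingers": 1,"tx": 0,"ty": 0.049,"tz": 0.005,"roll": 0},
  {"fingers": 1,"tx": 0,"ty": 0.058,"tz": 0.008,"roll": 0},
  {"fingers": 1,"tx": 0,"ty": 0.067,"tz": 0.012,"roll": 0},
  {"fingers": 1,"tx": 0,"ty": 0.075,"tz": 0.018,"roll": 0},
])

```text
time_s: 6.2
eef_pos: [0.5622, -0.3373, 0.3005]
orientation: [3.141, 0.0, 1.501]
ft_force: [-1.1, -3.7, 3.2]
gripper_width: 0.0093
gripper_force: 25.0
```

Run:
```python
from h import *
go()
c=read_camera("scene");save("pics/s2.png",c["image"][180:384,60:280],3)
```

```text
t 6.2 pinch [ 562.2 -337.3  222.1] th -4.0 F [-1.1 -3.7  3.2] w 9.3 gf 25.0 q6 -0.56
```

View pics/s2.png

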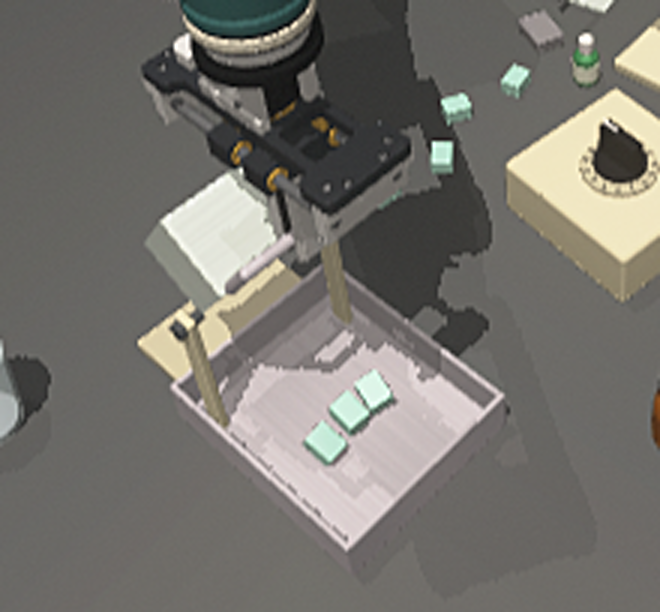

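All three blocks have fallen into the tray, at (325,442), (350,410) and (375,390), and the pot is over at about 2.16 rad. I'll swing it back.

Emit:
apply_moves([
  {"fingers": 1,"tx": 0,"ty": -0.008,"tz": -0.006,"roll": 0},
  {"fingers": 1,"tx": 0,"ty": -0.017,"tz": -0.01,"roll": 0},
  {"fingers": 1,"tx": 0,"ty": -0.026,"tz": -0.013,"roll": 0},
  {"fingers": 1,"tx": 0,"ty": -0.036,"tz": -0.016,"roll": 0},
  {"fingers": 1,"tx": 0,"ty": -0.046,"tz": -0.018,"roll": 0},
  {"fingers": 1,"tx": 0,"ty": -0.056,"tz": -0.019,"roll": 0},
  {"fingers": 1,"tx": 0,"ty": -0.065,"tz": -0.019,"roll": 0},
  {"fingers": 1,"tx": 0,"ty": -0.075,"tz": -0.018,"roll": 0},
])

```text
time_s: 7.25
eef_pos: [0.486, -0.3314, 0.319]
orientation: [-3.141, -0.001, 1.501]
ft_force: [0.8, -2.4, 3.3]
gripper_width: 0.0094
gripper_force: 25.0
```

Emit:
apply_moves([
  {"fingers": 1,"tx": 0,"ty": -0.01,"tz": 0.002,"roll": 0},
  {"fingers": 1,"tx": 0,"ty": -0.02,"tz": 0.004,"roll": 0},
  {"fingers": 1,"tx": 0,"ty": -0.029,"tz": 0.008,"roll": 0},
  {"fingers": 1,"tx": 0,"ty": -0.038,"tz": 0.012,"roll": 0},
  {"fingers": 1,"tx": 0,"ty": -0.046,"tz": 0.017,"roll": 0},
  {"fingers": 1,"tx": 0,"ty": -0.054,"tz": 0.023,"roll": 0},
  {"fingers": 1,"tx": 0,"ty": -0.062,"tz": 0.029,"roll": 0},
  {"fingers": 1,"tx": 0,"ty": -0.069,"tz": 0.036,"roll": 0},
])

```text
time_s: 8.25
eef_pos: [0.4175, -0.3264, 0.2822]
orientation: [-3.141, -0.002, 1.501]
ft_force: [3.3, 2.2, -0.4]
gripper_width: 0.0094
gripper_force: 25.0
```

Emit:
apply_moves([
  {"fingers": 1,"tx": 0,"ty": -0.006,"tz": 0.008,"roll": 0},
  {"fingers": 1,"tx": 0,"ty": -0.011,"tz": 0.016,"roll": 0},
  {"fingers": 1,"tx": 0,"ty": -0.016,"tz": 0.025,"roll": 0},
  {"fingers": 1,"tx": 0,"ty": -0.02,"tz": 0.034,"roll": 0},
  {"fingers": 1,"tx": 0,"ty": -0.023,"tz": 0.044,"roll": 0},
  {"fingers": 1,"tx": 0,"ty": -0.025,"tz": 0.053,"roll": 0},
  {"fingers": 1,"tx": 0,"ty": -0.027,"tz": 0.063,"roll": 0},
  {"fingers": 1,"tx": 0,"ty": -0.027,"tz": 0.071,"roll": 0},
])

```text
time_s: 9.25
eef_pos: [0.3902, -0.3246, 0.2108]
orientation: [-3.139, -0.002, 1.501]
ft_force: [-2.5, 5.4, 0.9]
gripper_width: 0.009
gripper_force: 25.0
```

Run:
```python
from h import *
go((390.6,-327,130.5,-4))
```

```text
t 9.25 pinch [ 390.2 -324.6  132.4] th -4.0 F [-2.5  5.4  0.9] w 9.0 gf 25.0 q6 -0.74
(390.6, -327, 130.5, -4) -> [-0.0024  0.0006  0.0019] roll -0.0
```

Emit:
apply_moves([
  {"fingers": 1,"tx": -0.001,"ty": 0,"tz": 0.002,"roll": 0},
  {"fingers": 0.2,"tx": -0.001,"ty": 0,"tz": 0.002,"roll": 0},
  {"fingers": 0.2,"tx": -0.001,"ty": 0,"tz": 0.002,"roll": 0},
  {"fingers": 0.2,"tx": -0.001,"ty": 0,"tz": 0.002,"roll": 0},
  {"fingers": 0.2,"tx": 0,"ty": 0,"tz": -0.04,"roll": 0},
  {"fingers": 0.2,"tx": 0.06,"ty": 0.02,"tz": -0.1,"roll": 0},
  {"fingers": 0.2,"tx": 0.17,"ty": 0.06,"tz": -0.06,"roll": 0},
  {"fingers": 0.2,"tx": 0.17,"ty": 0.06,"tz": -0.03,"roll": 0},
])

```text
time_s: 10.25
eef_pos: [0.4569, -0.1768, 0.2563]
orientation: [3.133, 0.004, 1.5]
ft_force: [0.6, -0.9, -0.9]
gripper_width: 0.0377
gripper_force: 0.0
```

Run:
```python
from h import *
go((440.7,-154.5,90,-3),(440.7,-154.5,13,-3))
```

```text
t 10.25 pinch [ 456.9 -176.8  177.9] th -4.1 F [ 0.6 -0.9 -0.9] w 37.7 gf 0.0 q6 -0.41
(440.7, -154.5, 90, -3) -> [ 0.0211 -0.0177  0.0879] roll -0.018
(440.7, -154.5, 13, -3) -> [ 0.0211 -0.0177  0.1649] roll -0.018
```

Emit:
apply_moves([
  {"fingers": 0.2,"tx": 0.01,"ty": -0.018,"tz": 0.05,"roll": -0.018},
  {"fingers": 0.2,"tx": 0.01,"ty": -0.018,"tz": 0.08,"roll": -0.018},
  {"fingers": 0.2,"tx": 0.01,"ty": -0.018,"tz": 0.09,"roll": -0.018},
  {"fingers": 0.2,"tx": 0.01,"ty": -0.018,"tz": 0.09,"roll": -0.018},
  {"fingers": 0.2,"tx": 0.01,"ty": -0.018,"tz": 0.09,"roll": -0.018},
  {"fingers": 0.2,"tx": 0.01,"ty": -0.018,"tz": 0.09,"roll": -0.018},
  {"fingers": 0.2,"tx": 0.01,"ty": -0.018,"tz": 0.09,"roll": -0.018},
  {"fingers": 0.2,"tx": 0.01,"ty": -0.018,"tz": 0.09,"roll": -0.018},
])

```text
time_s: 11.25
eef_pos: [0.4378, -0.1661, 0.1636]
orientation: [3.141, 0.0, 1.519]
ft_force: [-0.2, 0.4, 0.1]
gripper_width: 0.0376
gripper_force: 0.0
```

```bash
cat >> h.py <<'E'
def strays():
    for n in("top","scene"):
        P=cloud(read_camera(n));x,y,z=P[...,0],P[...,1],P[...,2]
        for nm,m in(("bench",(z>.011)&(z<.022)&(x>.3)&(x<.53)&(y<.08)&(y>-.24)),("tray",(z>.014)&(z<.03)&(x>.48)&(x<.66)&(y<-.275)&(y>-.415))):
            k,l,st,ce=cv2.connectedComponentsWithStats(m.astype(np.uint8))
            for i in range(1,k):
                if st[i,4]<25: continue
                q=P[l==i];r=cv2.minAreaRect((q[:,:2]*1000).astype(np.float32));print(n,nm,st[i,4],np.round(r[0],1),np.round(r[1],1),round(r[2],1),(q[:,2].mean()*1000).round(1))
E
python3 - <<'E'
from h import *
go((440.7,-154.5,90,-3),(440.7,-154.5,13,-3))
strays()
E
```

```text
t 11.25 pinch [ 437.8 -166.1   85.2] th -3.0 F [-0.2  0.4  0.1] w 37.6 gf 0.0 q6 -0.43
(440.7, -154.5, 90, -3) -> [ 0.0118  0.0023 -0.0048] roll 0.0
(440.7, -154.5, 13, -3) -> [0.0118 0.0023 0.0722] roll 0.0
top bench 69 [456.5 -92.8] [19.2 25.1] 42.3 15.1
top bench 69 [448.8  27.7] [19.5 24.9] 9.7 15.3
top bench 69 [ 440.4 -155. ] [27.1 18.9] 88.1 15.1
top bench 73 [426.3 -36.3] [25.7 19.8] 58.9 15.1
top tray 205 [ 615.8 -349.9] [64.3 40.9] 80.8 20.0
scene bench 53 [449.7  28. ] [19.9 27.3] 14.2 16.1
scene bench 55 [427.2 -35.6] [25.3 23.5] 55.7 16.5
scene bench 61 [457.2 -92.8] [19.7 27.2] 40.2 16.3
scene bench 70 [ 441.2 -154.2] [27.1 21.7] 80.9 16.5
scene tray 268 [ 617.1 -348.5] [63.1 41. ] 81.4 21.1
```

Emit:
apply_moves([
  {"fingers": 0.2,"tx": 0.012,"ty": 0.002,"tz": 0.0,"roll": 0},
  {"fingers": 0.2,"tx": 0.012,"ty": 0.002,"tz": 0.03,"roll": 0},
  {"fingers": 0.2,"tx": 0.012,"ty": 0.002,"tz": 0.064,"roll": 0},
  {"fingers": 0.2,"tx": 0.012,"ty": 0.002,"tz": 0.064,"roll": 0},
  {"fingers": 1,"tx": 0.012,"ty": 0.002,"tz": 0.064,"roll": 0},
  {"fingers": 1,"tx": 0.012,"ty": 0.002,"tz": 0.064,"roll": 0},
  {"fingers": 1,"tx": 0.012,"ty": 0.002,"tz": 0.064,"roll": 0},
  {"fingers": 1,"tx": 0.012,"ty": 0.002,"tz": 0.064,"roll": 0},
], newtons=15)

```text
time_s: 12.35
eef_pos: [0.4403, -0.154, 0.0995]
orientation: [3.141, -0.0, 1.519]
ft_force: [0.3, 1.4, 1.6]
gripper_width: 0.02
gripper_force: 14.8
```

```bash
cat >> h.py <<'E'
def tr(lx,ly,z,th=-94): a=np.radians(-4);return (500.4+lx*np.cos(a)-ly*np.sin(a),-337.7+lx*np.sin(a)+ly*np.cos(a),z,th)
E
python3 - <<'E'
from h import *
go((442,-156,170,-3),tr(72,-42,170),tr(72,-42,30))
E
```

```text
t 12.35 pinch [ 440.3 -154.    21.1] th -3.0 F [0.3 1.4 1.6] w 20.0 gf 14.8 q6 -0.41
(442, -156, 170, -3) -> [-0.0019  0.0018 -0.1489] roll 0.0
(np.float64(569.294839721454), np.float64(-384.6201562204896), 170, -94) -> [-0.2236  0.1408 -0.1489] roll -1.553
(np.float64(569.294839721454), np.float64(-384.6201562204896), 30, -94) -> [-0.2236  0.1408 -0.0089] roll -1.553
```

Emit:
apply_moves([
  {"fingers": 1,"tx": 0,"ty": 0,"tz": -0.06,"roll": 0.0},
  {"fingers": 1,"tx": 0,"ty": 0,"tz": -0.12,"roll": 0.18},
  {"fingers": 1,"tx": 0,"ty": 0,"tz": -0.18,"roll": 0.36},
  {"fingers": 1,"tx": -0.224,"ty": 0.141,"tz": -0.18,"roll": 1.588},
  {"fingers": 1,"tx": -0.224,"ty": 0.141,"tz": -0.18,"roll": 1.588},
  {"fingers": 1,"tx": -0.224,"ty": 0.141,"tz": -0.18,"roll": 1.588},
  {"fingers": 1,"tx": -0.224,"ty": 0.141,"tz": -0.18,"roll": 1.588},
  {"fingers": 1,"tx": -0.224,"ty": 0.141,"tz": -0.18,"roll": 1.588},
])

```text
time_s: 13.35
eef_pos: [0.57, -0.3886, 0.2758]
orientation: [-3.139, 0.003, 0.212]
ft_force: [-0.2, 0.8, -1.2]
gripper_width: 0.02
gripper_force: 14.8
```

Run:
```python
from h import *
go(tr(72,-42,30),(456.6,-92.6,21,42))
```

```text
t 13.35 pinch [ 570.  -388.6  197.4] th -77.8 F [-0.2  0.8 -1.2] w 20.0 gf 14.8 q6 0.68
(np.float64(569.294839721454), np.float64(-384.6201562204896), 30, -94) -> [ 0.0002 -0.004   0.1674] roll 0.282
(456.6, -92.6, 21, 42) -> [-0.0485 -0.3132  0.1764] roll 1.05
```

Emit:
apply_moves([
  {"fingers": 1,"tx": 0,"ty": -0.004,"tz": 0.02,"roll": 0.18},
  {"fingers": 1,"tx": 0,"ty": -0.004,"tz": 0.08,"roll": 0.28},
  {"fingers": 1,"tx": 0,"ty": -0.004,"tz": 0.13,"roll": 0.28},
  {"fingers": 1,"tx": 0,"ty": -0.004,"tz": 0.167,"roll": 0.28},
  {"fingers": 1,"tx": 0,"ty": -0.004,"tz": 0.167,"roll": 0.28},
  {"fingers": 0.2,"tx": 0,"ty": -0.004,"tz": 0.167,"roll": 0.28},
  {"fingers": 0.2,"tx": 0,"ty": -0.004,"tz": 0.167,"roll": 0.28},
  {"fingers": 0.2,"tx": 0,"ty": -0.004,"tz": 0.167,"roll": 0.28},
])

```text
time_s: 14.35
eef_pos: [0.5693, -0.3818, 0.1144]
orientation: [3.14, -0.003, -0.059]
ft_force: [0.1, -0.3, -0.1]
gripper_width: 0.0374
gripper_force: 0.0
```

Run:
```python
from h import *
go(tr(72,-42,200),(456.6,-92.6,100,42),(456.6,-92.6,21,42))
```

```text
t 14.35 pinch [ 569.3 -381.8   36. ] th -93.4 F [ 0.1 -0.3 -0.1] w 37.4 gf 0.0 q6 0.96
(np.float64(569.294839721454), np.float64(-384.6201562204896), 200, -94) -> [ 0.0002  0.0028 -0.164 ] roll 0.011
(456.6, -92.6, 100, 42) -> [-0.1294 -0.2821 -0.064 ] roll 0.779
(456.6, -92.6, 21, 42) -> [-0.1294 -0.2821  0.015 ] roll 0.779
```

Emit:
apply_moves([
  {"fingers": 0.2,"tx": 0,"ty": 0,"tz": -0.06,"roll": 0},
  {"fingers": 0.2,"tx": 0,"ty": 0,"tz": -0.12,"roll": 0.1},
  {"fingers": 0.2,"tx": -0.02,"ty": -0.04,"tz": -0.16,"roll": 0.28},
  {"fingers": 0.2,"tx": -0.129,"ty": -0.282,"tz": -0.16,"roll": 0.779},
  {"fingers": 0.2,"tx": -0.129,"ty": -0.282,"tz": -0.16,"roll": 0.779},
  {"fingers": 0.2,"tx": -0.129,"ty": -0.282,"tz": -0.16,"roll": 0.779},
  {"fingers": 0.2,"tx": -0.129,"ty": -0.282,"tz": -0.16,"roll": 0.779},
  {"fingers": 0.2,"tx": -0.129,"ty": -0.282,"tz": -0.1,"roll": 0.779},
])

```text
time_s: 15.35
eef_pos: [0.4584, -0.0904, 0.2185]
orientation: [-3.133, -0.014, -0.834]
ft_force: [1.1, -0.2, -1.0]
gripper_width: 0.0378
gripper_force: 0.0
```

Run:
```python
from h import *
strays()
go((456.6,-92.6,21,42))
```

```text
top bench 70 [448.9  27.4] [19.6 25.5] 9.5 15.3
top bench 73 [426.2 -36.3] [25.7 19.8] 59.0 15.4
top tray 208 [ 616.7 -348.8] [61.8 41.1] 81.3 20.4
top tray 78 [ 570.  -382.8] [20.5 25.3] 87.9 18.7
scene bench 54 [450.4  28.1] [20.1 27.2] 8.6 16.5
scene bench 58 [427.8 -35.6] [25.6 23.3] 68.7 16.0
scene bench 56 [ 444.2 -142. ] [16.7 28.5] 41.6 16.8
scene tray 261 [ 616.9 -348.1] [64.3 41.8] 82.3 21.1
scene tray 109 [ 570.3 -381.3] [20.1 27. ] 88.5 20.4
t 15.45 pinch [449.8 -88.6 125.5] th -137.8 F [-0.7 -0.3 -1.5] w 37.7 gf 0.0 q6 2.09
(456.6, -92.6, 21, 42) -> [ 0.0076 -0.0023  0.1045] roll 0.003
```

Stray A has been knocked aside to about (444, -142). I'll hover away from it and remeasure.

Emit:
apply_moves([
  {"fingers": 0.2,"tx": 0.008,"ty": -0.002,"tz": -0.02,"roll": 0},
  {"fingers": 0.2,"tx": 0.008,"ty": -0.002,"tz": -0.02,"roll": 0},
  {"fingers": 0.2,"tx": 0.008,"ty": -0.002,"tz": -0.02,"roll": 0},
  {"fingers": 0.2,"tx": 0.008,"ty": -0.002,"tz": -0.02,"roll": 0},
  {"fingers": 0.2,"tx": 0.008,"ty": -0.002,"tz": -0.02,"roll": 0},
  {"fingers": 0.2,"tx": 0.008,"ty": -0.002,"tz": -0.02,"roll": 0},
  {"fingers": 0.2,"tx": 0.008,"ty": -0.002,"tz": -0.02,"roll": 0},
  {"fingers": 0.2,"tx": 0.008,"ty": -0.002,"tz": -0.02,"roll": 0},
])

```text
time_s: 16.45
eef_pos: [0.4631, -0.0967, 0.2322]
orientation: [-3.142, 0.0, -0.838]
ft_force: [0.3, -0.1, 0.4]
gripper_width: 0.0377
gripper_force: 0.0
```

Run:
```python
from h import *
strays()
go((443.8,-142.3,21,42),(443.8,-142.3,100,42))
```

```text
top bench 71 [448.9  27.4] [19.6 25.4] 9.7 14.9
top bench 72 [426.2 -36.5] [26.  19.6] 58.2 14.9
top tray 206 [ 615.4 -349.6] [63.  41.8] 81.1 20.5
top tray 78 [ 570.1 -382.2] [19.7 25.6] 89.6 18.8
scene bench 55 [449.2  28.7] [21.3 26.5] 7.6 16.4
scene bench 54 [427.7 -35.5] [25.8 21.5] 58.1 16.4
scene bench 56 [ 444.1 -142.1] [16.7 28.6] 41.9 16.4
scene tray 265 [ 617.3 -348.5] [63.4 40.3] 81.7 21.0
scene tray 108 [ 570.3 -381.9] [20.3 26.4] 86.8 20.2
t 16.55 pinch [463.2 -96.8 153.8] th -138.0 F [ 0.3 -0.8  0.8] w 37.7 gf 0.0 q6 2.08
(443.8, -142.3, 21, 42) -> [0.0209 0.0449 0.1328] roll 0.0
(443.8, -142.3, 100, 42) -> [0.0209 0.0449 0.0538] roll 0.0
```

Emit:
apply_moves([
  {"fingers": 0.2,"tx": 0.021,"ty": 0.045,"tz": 0.0,"roll": 0},
  {"fingers": 0.2,"tx": 0.021,"ty": 0.045,"tz": 0.05,"roll": 0},
  {"fingers": 0.2,"tx": 0.021,"ty": 0.045,"tz": 0.1,"roll": 0},
  {"fingers": 0.2,"tx": 0.021,"ty": 0.045,"tz": 0.133,"roll": 0},
  {"fingers": 0.2,"tx": 0.021,"ty": 0.045,"tz": 0.133,"roll": 0},
  {"fingers": 1,"tx": 0.021,"ty": 0.045,"tz": 0.133,"roll": 0},
  {"fingers": 1,"tx": 0.021,"ty": 0.045,"tz": 0.133,"roll": 0},
  {"fingers": 1,"tx": 0.021,"ty": 0.045,"tz": 0.133,"roll": 0},
])

```text
time_s: 17.55
eef_pos: [0.4439, -0.1424, 0.0994]
orientation: [-3.141, -0.0, -0.838]
ft_force: [-0.1, -0.2, -0.4]
gripper_width: 0.0199
gripper_force: 15.0
```

Run:
```python
from h import *
go(tr(72,3,30))
```

```text
t 17.55 pinch [ 443.9 -142.4   21. ] th -138.0 F [-0.1 -0.2 -0.4] w 19.9 gf 15.0 q6 1.98
(np.float64(572.4338810399397), np.float64(-339.7297739587975), 30, -94) -> [ 0.2327  0.0365 -0.009 ] roll -0.768
```

Emit:
apply_moves([
  {"fingers": 1,"tx": 0,"ty": 0,"tz": -0.06,"roll": 0},
  {"fingers": 1,"tx": 0,"ty": 0,"tz": -0.12,"roll": -0.1},
  {"fingers": 1,"tx": 0,"ty": 0,"tz": -0.18,"roll": -0.28},
  {"fingers": 1,"tx": 0.229,"ty": 0.033,"tz": -0.18,"roll": -0.768},
  {"fingers": 1,"tx": 0.229,"ty": 0.033,"tz": -0.18,"roll": -0.768},
  {"fingers": 1,"tx": 0.229,"ty": 0.033,"tz": -0.18,"roll": -0.768},
  {"fingers": 1,"tx": 0.229,"ty": 0.033,"tz": -0.18,"roll": -0.768},
  {"fingers": 1,"tx": 0.229,"ty": 0.033,"tz": -0.18,"roll": -0.768},
])

```text
time_s: 18.55
eef_pos: [0.573, -0.3371, 0.2764]
orientation: [-3.14, 0.003, -0.072]
ft_force: [0.1, 0.2, -0.7]
gripper_width: 0.0198
gripper_force: 15.0
```

Emit:
apply_moves([
  {"fingers": 1,"tx": 0,"ty": 0,"tz": 0.04,"roll": 0},
  {"fingers": 1,"tx": 0,"ty": 0,"tz": 0.1,"roll": 0},
  {"fingers": 1,"tx": 0,"ty": 0,"tz": 0.15,"roll": 0},
  {"fingers": 1,"tx": 0,"ty": 0,"tz": 0.171,"roll": 0},
  {"fingers": 1,"tx": 0,"ty": 0,"tz": 0.171,"roll": 0},
  {"fingers": 0.35,"tx": 0,"ty": 0,"tz": 0.171,"roll": 0},
  {"fingers": 0.35,"tx": 0,"ty": 0,"tz": 0.171,"roll": 0},
  {"fingers": 0.35,"tx": 0,"ty": 0,"tz": 0.171,"roll": 0},
])

```text
time_s: 19.55
eef_pos: [0.5731, -0.3352, 0.11]
orientation: [3.14, -0.002, -0.07]
ft_force: [0.3, -0.6, -0.4]
gripper_width: 0.0305
gripper_force: 0.0
```

Run:
```python
from h import *
go((426.5,-36.2,101,-31),(426.5,-36.2,21,-31))
```

```text
t 19.55 pinch [ 573.1 -335.2   31.6] th -94.0 F [ 0.3 -0.6 -0.4] w 30.5 gf 0.0 q6 1.03
(426.5, -36.2, 101, -31) -> [-0.1671 -0.288  -0.0694] roll -1.099
(426.5, -36.2, 21, -31) -> [-0.1671 -0.288   0.0106] roll -1.099
```

Emit:
apply_moves([
  {"fingers": 0.2,"tx": 0,"ty": 0,"tz": -0.06,"roll": 0},
  {"fingers": 0.2,"tx": 0,"ty": 0,"tz": -0.12,"roll": -0.1},
  {"fingers": 0.2,"tx": -0.02,"ty": -0.03,"tz": -0.16,"roll": -0.28},
  {"fingers": 0.2,"tx": -0.167,"ty": -0.288,"tz": -0.16,"roll": -1.099},
  {"fingers": 0.2,"tx": -0.167,"ty": -0.288,"tz": -0.16,"roll": -1.099},
  {"fingers": 0.2,"tx": -0.167,"ty": -0.288,"tz": -0.16,"roll": -1.099},
  {"fingers": 0.2,"tx": -0.167,"ty": -0.288,"tz": -0.14,"roll": -1.099},
  {"fingers": 0.2,"tx": -0.167,"ty": -0.288,"tz": -0.1,"roll": -1.099},
])

```text
time_s: 20.55
eef_pos: [0.4284, -0.0381, 0.2156]
orientation: [3.133, -0.004, 1.033]
ft_force: [0.2, -1.2, -0.5]
gripper_width: 0.0374
gripper_force: 0.0
```

Emit:
apply_moves([
  {"fingers": 0.2,"tx": 0,"ty": 0,"tz": 0,"roll": 0},
  {"fingers": 0.2,"tx": 0,"ty": 0,"tz": 0,"roll": 0},
  {"fingers": 0.2,"tx": 0,"ty": 0,"tz": 0,"roll": 0},
  {"fingers": 0.2,"tx": 0,"ty": 0,"tz": 0,"roll": 0},
  {"fingers": 0.2,"tx": 0,"ty": 0,"tz": 0,"roll": 0},
  {"fingers": 0.2,"tx": 0,"ty": 0,"tz": 0,"roll": 0},
  {"fingers": 0.2,"tx": 0,"ty": 0,"tz": 0,"roll": 0},
  {"fingers": 0.2,"tx": 0,"ty": 0,"tz": 0,"roll": 0},
])

```text
time_s: 21.55
eef_pos: [0.4277, -0.0395, 0.2124]
orientation: [-3.141, -0.0, 1.029]
ft_force: [-0.2, -0.5, 0.4]
gripper_width: 0.0373
gripper_force: 0.0
```

Run:
```python
from h import *
strays()
go((426.5,-36.2,101,-31),(426.5,-36.2,21,-31))
```

```text
top bench 71 [448.9  27.4] [19.5 25.5] 9.5 15.6
top tray 206 [ 616.  -348.7] [62.8 41.9] 81.9 20.4
top tray 71 [ 572.5 -335.5] [21.  22.9] 87.0 19.0
top tray 77 [ 570.1 -382.1] [21.  25.6] 87.1 19.2
scene bench 49 [448.5  29.5] [21.7 29.9] 6.1 16.2
scene bench 56 [425.7 -34.4] [26.3 23.8] 48.1 16.3
scene tray 102 [ 572.3 -334.6] [22.1 27.7] 85.8 19.9
scene tray 261 [ 616.9 -348.6] [63.8 41. ] 82.2 21.1
scene tray 111 [ 570.4 -382.1] [26.8 20.5] 0.4 20.4
t 21.65 pinch [427.7 -39.5 134. ] th -31.0 F [ 0.6  0.  -0.1] w 37.9 gf 0.0 q6 0.32
(426.5, -36.2, 101, -31) -> [ 0.0022 -0.0027  0.033 ] roll -0.0
(426.5, -36.2, 21, -31) -> [ 0.0022 -0.0027  0.113 ] roll -0.0
```

Emit:
apply_moves([
  {"fingers": 0.2,"tx": 0.002,"ty": -0.003,"tz": 0.02,"roll": 0},
  {"fingers": 0.2,"tx": 0.002,"ty": -0.003,"tz": 0.07,"roll": 0},
  {"fingers": 0.2,"tx": 0.002,"ty": -0.003,"tz": 0.113,"roll": 0},
  {"fingers": 0.2,"tx": 0.002,"ty": -0.003,"tz": 0.113,"roll": 0},
  {"fingers": 0.2,"tx": 0.002,"ty": -0.003,"tz": 0.113,"roll": 0},
  {"fingers": 1,"tx": 0.002,"ty": -0.003,"tz": 0.113,"roll": 0},
  {"fingers": 1,"tx": 0.002,"ty": -0.003,"tz": 0.113,"roll": 0},
  {"fingers": 1,"tx": 0.002,"ty": -0.003,"tz": 0.113,"roll": 0},
])

```text
time_s: 22.65
eef_pos: [0.4263, -0.0363, 0.0996]
orientation: [3.141, -0.0, 1.029]
ft_force: [0.2, -0.0, 0.9]
gripper_width: 0.0199
gripper_force: 15.0
```

Run:
```python
from h import *
go(tr(72,46,201))
```

```text
t 22.65 pinch [426.3 -36.3  21.2] th -31.0 F [ 0.2 -0.   0.9] w 19.9 gf 15.0 q6 0.32
(np.float64(575.4334094109371), np.float64(-296.8345197976251), 201, -94) -> [-0.1464  0.2621 -0.1798] roll 1.099
```

Emit:
apply_moves([
  {"fingers": 1,"tx": 0,"ty": 0,"tz": -0.06,"roll": 0.1},
  {"fingers": 1,"tx": 0,"ty": 0,"tz": -0.12,"roll": 0.28},
  {"fingers": 1,"tx": -0.02,"ty": 0.035,"tz": -0.165,"roll": 0.46},
  {"fingers": 1,"tx": -0.146,"ty": 0.262,"tz": -0.18,"roll": 1.099},
  {"fingers": 1,"tx": -0.146,"ty": 0.262,"tz": -0.18,"roll": 1.099},
  {"fingers": 1,"tx": -0.146,"ty": 0.262,"tz": -0.18,"roll": 1.099},
  {"fingers": 1,"tx": -0.146,"ty": 0.262,"tz": -0.18,"roll": 1.099},
  {"fingers": 1,"tx": -0.146,"ty": 0.262,"tz": -0.18,"roll": 1.099},
])

```text
time_s: 23.65
eef_pos: [0.5762, -0.2998, 0.277]
orientation: [-3.141, 0.003, -0.073]
ft_force: [0.4, 0.5, 0.5]
gripper_width: 0.0198
gripper_force: 15.0
```

Run:
```python
from h import *
go(tr(72,46,34))
```

```text
t 23.65 pinch [ 576.2 -299.8  198.6] th -94.2 F [0.4 0.5 0.5] w 19.8 gf 15.0 q6 1.08
(np.float64(575.4334094109371), np.float64(-296.8345197976251), 34, -94) -> [-0.001  -0.0029  0.1646] roll -0.003
```

Emit:
apply_moves([
  {"fingers": 1,"tx": 0,"ty": 0,"tz": 0.04,"roll": 0},
  {"fingers": 1,"tx": 0,"ty": 0,"tz": 0.1,"roll": 0},
  {"fingers": 1,"tx": 0,"ty": 0,"tz": 0.15,"roll": 0},
  {"fingers": 1,"tx": 0,"ty": 0,"tz": 0.167,"roll": 0},
  {"fingers": 1,"tx": 0,"ty": 0,"tz": 0.167,"roll": 0},
  {"fingers": 0.45,"tx": 0,"ty": 0,"tz": 0.167,"roll": 0},
  {"fingers": 0.45,"tx": 0,"ty": 0,"tz": 0.167,"roll": 0},
  {"fingers": 0.45,"tx": 0,"ty": 0,"tz": 0.167,"roll": 0},
])

```text
time_s: 24.65
eef_pos: [0.5762, -0.2968, 0.1143]
orientation: [3.14, -0.003, -0.07]
ft_force: [-0.6, 0.3, -0.1]
gripper_width: 0.0255
gripper_force: 0.0
```

Run:
```python
from h import *
go((449.2,27.6,131,10))
```

```text
t 24.65 pinch [ 576.2 -296.8   35.9] th -94.0 F [-0.6  0.3 -0.1] w 25.5 gf 0.0 q6 1.08
(449.2, 27.6, 131, 10) -> [-0.1493 -0.3148 -0.0951] roll 1.327
```

Emit:
apply_moves([
  {"fingers": 0.45,"tx": 0,"ty": 0,"tz": -0.06,"roll": 0},
  {"fingers": 0.2,"tx": 0,"ty": 0,"tz": -0.12,"roll": -0.18},
  {"fingers": 0.2,"tx": -0.02,"ty": -0.035,"tz": -0.16,"roll": -0.36},
  {"fingers": 0.2,"tx": -0.149,"ty": -0.315,"tz": -0.16,"roll": -1.815},
  {"fingers": 0.2,"tx": -0.149,"ty": -0.315,"tz": -0.16,"roll": -1.815},
  {"fingers": 0.2,"tx": -0.149,"ty": -0.315,"tz": -0.16,"roll": -1.815},
  {"fingers": 0.2,"tx": -0.149,"ty": -0.315,"tz": -0.14,"roll": -1.815},
  {"fingers": 0.2,"tx": -0.149,"ty": -0.315,"tz": -0.1,"roll": -1.815},
])

```text
time_s: 25.65
eef_pos: [0.4534, 0.0194, 0.2251]
orientation: [3.133, -0.003, 1.235]
ft_force: [0.8, -0.8, 0.1]
gripper_width: 0.0375
gripper_force: 0.0
```

Emit:
apply_moves([
  {"fingers": 0.2,"tx": 0,"ty": 0,"tz": 0,"roll": -0.17},
  {"fingers": 0.2,"tx": 0,"ty": 0,"tz": 0,"roll": -0.34},
  {"fingers": 0.2,"tx": 0,"ty": 0,"tz": 0,"roll": -0.52},
  {"fingers": 0.2,"tx": 0,"ty": 0,"tz": 0,"roll": -0.52},
  {"fingers": 0.2,"tx": 0,"ty": 0,"tz": 0,"roll": -0.52},
  {"fingers": 0.2,"tx": 0,"ty": 0,"tz": 0,"roll": -0.52},
  {"fingers": 0.2,"tx": 0,"ty": 0,"tz": 0,"roll": -0.52},
  {"fingers": 0.2,"tx": 0,"ty": 0,"tz": 0,"roll": -0.52},
])

```text
time_s: 26.65
eef_pos: [0.4528, 0.0176, 0.222]
orientation: [-3.142, -0.0, 1.747]
ft_force: [0.3, 0.2, -0.1]
gripper_width: 0.0376
gripper_force: 0.0
```

Run:
```python
from h import *
strays()
go((449.2,27.6,21,10))
```

```text
top tray 206 [ 616.3 -349.3] [63.2 40.3] 81.7 20.2
top tray 76 [ 577.8 -298. ] [20.  25.2] 86.6 19.0
top tray 73 [ 572.6 -335.7] [20.7 22.4] 87.4 19.1
top tray 78 [ 570.1 -382.2] [26.1 19.3] 0.1 19.4
scene bench 54 [449.9  29. ] [20.1 26.9] 11.9 16.4
scene tray 98 [ 579.  -298.4] [20.3 27.1] 82.3 20.1
scene tray 100 [ 572.4 -335.3] [20.5 27.5] 87.0 20.3
scene tray 25 [ 497.7 -404.1] [15.9  5.6] 20.4 22.1
scene tray 265 [ 616.5 -348.5] [64.  42.1] 83.2 20.9
scene tray 110 [ 570.6 -381.8] [19.7 26.8] 87.5 20.2
t 26.75 pinch [452.8  17.6 143.6] th 10.1 F [-1.3 -0.1 -0.5] w 37.6 gf 0.0 q6 -0.26
(449.2, 27.6, 21, 10) -> [ 0.0105 -0.0018  0.1226] roll 0.002
```

Emit:
apply_moves([
  {"fingers": 0.2,"tx": 0.01,"ty": -0.002,"tz": 0.02,"roll": 0},
  {"fingers": 0.2,"tx": 0.01,"ty": -0.002,"tz": 0.07,"roll": 0},
  {"fingers": 0.2,"tx": 0.01,"ty": -0.002,"tz": 0.123,"roll": 0},
  {"fingers": 0.2,"tx": 0.01,"ty": -0.002,"tz": 0.123,"roll": 0},
  {"fingers": 0.2,"tx": 0.01,"ty": -0.002,"tz": 0.123,"roll": 0},
  {"fingers": 1,"tx": 0.01,"ty": -0.002,"tz": 0.123,"roll": 0},
  {"fingers": 1,"tx": 0.01,"ty": -0.002,"tz": 0.123,"roll": 0},
  {"fingers": 1,"tx": 0.01,"ty": -0.002,"tz": 0.123,"roll": 0},
])

```text
time_s: 27.75
eef_pos: [0.4491, 0.0271, 0.0991]
orientation: [3.141, -0.0, 1.748]
ft_force: [0.4, 0.5, -0.1]
gripper_width: 0.0199
gripper_force: 15.0
```

Run:
```python
from h import *
go(tr(125,48,201))
```

```text
t 27.75 pinch [449.1  27.1  20.7] th 10.1 F [ 0.4  0.5 -0.1] w 19.9 gf 15.0 q6 -0.24
(np.float64(628.4438170221961), np.float64(-298.5364848055441), 201, -94) -> [-0.3521  0.1192 -0.1803] roll -1.324
```

Emit:
apply_moves([
  {"fingers": 1,"tx": 0,"ty": 0,"tz": -0.06,"roll": 0},
  {"fingers": 1,"tx": 0,"ty": 0,"tz": -0.12,"roll": 0.18},
  {"fingers": 1,"tx": -0.03,"ty": 0.01,"tz": -0.18,"roll": 0.36},
  {"fingers": 1,"tx": -0.352,"ty": 0.119,"tz": -0.18,"roll": 1.818},
  {"fingers": 1,"tx": -0.352,"ty": 0.119,"tz": -0.18,"roll": 1.818},
  {"fingers": 1,"tx": -0.352,"ty": 0.119,"tz": -0.18,"roll": 1.818},
  {"fingers": 1,"tx": -0.352,"ty": 0.119,"tz": -0.18,"roll": 1.818},
  {"fingers": 1,"tx": -0.352,"ty": 0.119,"tz": -0.18,"roll": 1.818},
])

```text
time_s: 28.75
eef_pos: [0.6145, -0.2741, 0.2783]
orientation: [-3.141, -0.0, 0.444]
ft_force: [0.6, 0.7, 0.3]
gripper_width: 0.0197
gripper_force: 15.0
```

Emit:
apply_moves([
  {"fingers": 1,"tx": 0,"ty": 0,"tz": 0,"roll": 0.18},
  {"fingers": 1,"tx": 0,"ty": 0,"tz": 0,"roll": 0.36},
  {"fingers": 1,"tx": 0,"ty": 0,"tz": 0,"roll": 0.52},
  {"fingers": 1,"tx": 0,"ty": 0,"tz": 0,"roll": 0.52},
  {"fingers": 1,"tx": 0,"ty": 0,"tz": 0,"roll": 0.52},
  {"fingers": 1,"tx": 0,"ty": 0,"tz": 0,"roll": 0.52},
  {"fingers": 1,"tx": 0,"ty": 0,"tz": 0,"roll": 0.52},
  {"fingers": 1,"tx": 0,"ty": 0,"tz": 0,"roll": 0.52},
])

```text
time_s: 29.75
eef_pos: [0.6137, -0.2722, 0.2786]
orientation: [-3.142, -0.0, -0.069]
ft_force: [-0.6, -0.9, -0.6]
gripper_width: 0.0197
gripper_force: 15.0
```

Run:
```python
from h import *
go(tr(125,48,42))
```

```text
t 29.75 pinch [ 613.7 -272.2  200.2] th -94.0 F [-0.6 -0.9 -0.6] w 19.7 gf 15.0 q6 1.14
(np.float64(628.4438170221961), np.float64(-298.5364848055441), 42, -94) -> [0.0165 0.0253 0.1582] roll 0.0
```

Emit:
apply_moves([
  {"fingers": 1,"tx": 0.016,"ty": 0.025,"tz": 0.0,"roll": 0},
  {"fingers": 1,"tx": 0.016,"ty": 0.025,"tz": 0.06,"roll": 0},
  {"fingers": 1,"tx": 0.016,"ty": 0.025,"tz": 0.12,"roll": 0},
  {"fingers": 1,"tx": 0.016,"ty": 0.025,"tz": 0.158,"roll": 0},
  {"fingers": 1,"tx": 0.016,"ty": 0.025,"tz": 0.158,"roll": 0},
  {"fingers": 0.45,"tx": 0.016,"ty": 0.025,"tz": 0.158,"roll": 0},
  {"fingers": 0.45,"tx": 0.016,"ty": 0.025,"tz": 0.158,"roll": 0},
  {"fingers": 0.45,"tx": 0.016,"ty": 0.025,"tz": 0.158,"roll": 0},
])

```text
time_s: 30.75
eef_pos: [0.6289, -0.2987, 0.1232]
orientation: [3.14, -0.004, -0.07]
ft_force: [-0.1, 0.2, -0.9]
gripper_width: 0.026
gripper_force: 0.0
```

Run:
```python
from h import *
go((622.2,-44.1,170,79.6))
```

```text
t 30.75 pinch [ 628.9 -298.7   44.8] th -94.0 F [-0.1  0.2 -0.9] w 26.0 gf 0.0 q6 1.12
(622.2, -44.1, 170, 79.6) -> [-0.0244 -0.2535 -0.1252] roll 0.112
```

Emit:
apply_moves([
  {"fingers": 0.45,"tx": 0,"ty": 0,"tz": -0.06,"roll": 0},
  {"fingers": 0.2,"tx": 0,"ty": 0,"tz": -0.12,"roll": -0.18},
  {"fingers": 0.2,"tx": -0.024,"ty": -0.05,"tz": -0.145,"roll": -0.36},
  {"fingers": 0.2,"tx": -0.024,"ty": -0.11,"tz": -0.145,"roll": -0.54},
  {"fingers": 0.2,"tx": -0.024,"ty": -0.17,"tz": -0.145,"roll": -0.72},
  {"fingers": 0.2,"tx": -0.024,"ty": -0.22,"tz": -0.145,"roll": -0.9},
  {"fingers": 0.2,"tx": -0.024,"ty": -0.2535,"tz": -0.145,"roll": -1.08},
  {"fingers": 0.2,"tx": -0.024,"ty": -0.2535,"tz": -0.145,"roll": -1.25},
])

```text
time_s: 31.75
eef_pos: [0.6218, -0.0407, 0.267]
orientation: [3.14, -0.001, 1.19]
ft_force: [-0.1, -0.1, 0.8]
gripper_width: 0.0377
gripper_force: 0.0
```

Emit:
apply_moves([
  {"fingers": 0.2,"tx": 0,"ty": 0,"tz": 0,"roll": -1.4},
  {"fingers": 0.2,"tx": 0,"ty": 0,"tz": 0,"roll": -1.4},
  {"fingers": 0.2,"tx": 0,"ty": 0,"tz": 0,"roll": -1.4},
  {"fingers": 0.2,"tx": 0,"ty": 0,"tz": 0,"roll": -1.4},
  {"fingers": 0.2,"tx": 0,"ty": 0,"tz": 0,"roll": -1.4},
  {"fingers": 0.2,"tx": 0,"ty": 0,"tz": 0,"roll": -1.4},
  {"fingers": 0.2,"tx": 0,"ty": 0,"tz": 0,"roll": -1.4},
  {"fingers": 0.2,"tx": 0,"ty": 0,"tz": 0,"roll": -1.4},
])

```text
time_s: 32.75
eef_pos: [0.6218, -0.0437, 0.2669]
orientation: [3.141, 0.002, 2.584]
ft_force: [0.4, -0.1, -0.4]
gripper_width: 0.0375
gripper_force: 0.0
```

Run:
```python
from h import *
strays()
go((622.2,-44.1,170,79.6))
c=read_camera("top");save("pics/t3.png",c["image"][130:250,240:470],3.4)
```

```text
top tray 66 [ 630.5 -299. ] [19.1 24.6] 88.0 18.9
top tray 206 [ 616.7 -349.5] [63.1 40. ] 81.2 20.3
top tray 73 [ 577.9 -298.2] [18.9 25. ] 86.5 19.3
top tray 72 [ 572.4 -336.1] [20.8 22.9] 88.1 19.2
top tray 80 [ 569.9 -382.3] [20.6 25.1] 88.1 18.8
scene tray 98 [ 578.7 -298.9] [19.5 26.6] 87.6 20.3
scene tray 103 [ 573.2 -335.1] [20.3 26.7] 86.9 20.0
scene tray 100 [ 631.9 -299.5] [20.4 25.9] 86.2 20.4
scene tray 260 [ 617.6 -348.5] [63.8 39.7] 81.5 21.0
scene tray 106 [ 570.3 -381.7] [25.  20.8] 0.6 20.5
t 32.85 pinch [621.8 -43.7 188.3] th 57.8 F [ 0.5  0.7 -0.4] w 37.4 gf 0.0 q6 -1.17
(622.2, -44.1, 170, 79.6) -> [-0.0006 -0.0001  0.0183] roll -0.38
```

View pics/t3.png

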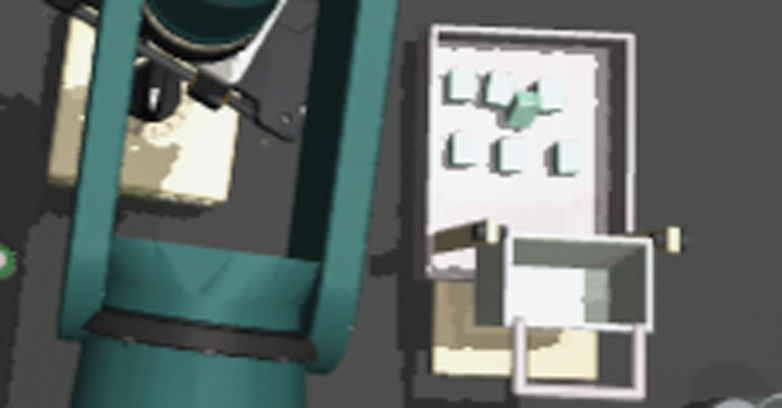

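All seven blocks lie in the tray (x 450–575, y 85–155 in the crop) and the pot is upright and empty. Next is the dial.

Emit:
apply_moves([
  {"fingers": 0.2,"tx": 0,"ty": 0,"tz": 0,"roll": -0.18},
  {"fingers": 0.2,"tx": 0,"ty": 0,"tz": 0,"roll": -0.36},
  {"fingers": 0.2,"tx": 0,"ty": 0,"tz": 0.02,"roll": -0.38},
  {"fingers": 0.2,"tx": 0,"ty": 0,"tz": 0.06,"roll": -0.38},
  {"fingers": 0.2,"tx": 0,"ty": 0,"tz": 0.092,"roll": -0.38},
  {"fingers": 0.2,"tx": 0,"ty": 0,"tz": 0.092,"roll": -0.38},
  {"fingers": 0.2,"tx": 0,"ty": 0,"tz": 0.092,"roll": -0.38},
  {"fingers": 1,"tx": 0,"ty": 0,"tz": 0.092,"roll": -0.38},
], newtons=50)

```text
time_s: 33.9
eef_pos: [0.6218, -0.0437, 0.1741]
orientation: [3.141, 0.001, 2.96]
ft_force: [0.4, 0.2, -0.4]
gripper_width: 0.031
gripper_force: 0.0
```

Emit:
apply_moves([
  {"fingers": 1,"tx": 0,"ty": 0,"tz": 0,"roll": 0},
  {"fingers": 1,"tx": 0,"ty": 0,"tz": 0,"roll": 0},
  {"fingers": 1,"tx": 0,"ty": 0,"tz": 0,"roll": 0},
  {"fingers": 1,"tx": 0,"ty": 0,"tz": 0,"roll": 0},
  {"fingers": 1,"tx": 0,"ty": 0,"tz": 0,"roll": 0},
  {"fingers": 1,"tx": 0,"ty": 0,"tz": 0,"roll": 0},
  {"fingers": 1,"tx": 0,"ty": 0,"tz": 0,"roll": 0},
  {"fingers": 1,"tx": 0,"ty": 0,"tz": 0,"roll": 0},
])

```text
time_s: 34.9
eef_pos: [0.6219, -0.0427, 0.1738]
orientation: [3.139, 0.0, 2.961]
ft_force: [0.8, 5.0, 1.0]
gripper_width: 0.0136
gripper_force: 50.0
```

Run:
```python
from h import *
go((622.2,-44.1,96,79.6)); print(get_state()["moment"])
```

```text
t 34.9 pinch [621.9 -42.7  95.4] th 79.6 F [0.8 5.  1. ] w 13.6 gf 50.0 q6 -1.55
(622.2, -44.1, 96, 79.6) -> [-0.0006 -0.0014 -0.0006] roll 0.001
[ 1.00307018 -0.18253908  0.06109621]
```

Emit:
apply_moves([
  {"fingers": 1,"tx": 0,"ty": 0,"tz": 0,"roll": 0.14},
  {"fingers": 1,"tx": 0,"ty": 0,"tz": 0,"roll": 0.28},
  {"fingers": 1,"tx": 0,"ty": 0,"tz": 0,"roll": 0.42},
  {"fingers": 1,"tx": 0,"ty": 0,"tz": 0,"roll": 0.56},
  {"fingers": 1,"tx": 0,"ty": 0,"tz": 0,"roll": 0.7},
  {"fingers": 1,"tx": 0,"ty": 0,"tz": 0,"roll": 0.84},
  {"fingers": 1,"tx": 0,"ty": 0,"tz": 0,"roll": 0.98},
  {"fingers": 1,"tx": 0,"ty": 0,"tz": 0,"roll": 1.12},
])

```text
time_s: 35.9
eef_pos: [0.622, -0.0426, 0.1738]
orientation: [3.14, -0.002, 1.837]
ft_force: [0.9, 4.9, 1.2]
gripper_width: 0.0134
gripper_force: 50.0
```

Emit:
apply_moves([
  {"fingers": 1,"tx": 0,"ty": 0,"tz": 0,"roll": 0.14},
  {"fingers": 1,"tx": 0,"ty": 0,"tz": 0,"roll": 0.28},
  {"fingers": 1,"tx": 0,"ty": 0,"tz": 0,"roll": 0.42},
  {"fingers": 1,"tx": 0,"ty": 0,"tz": 0,"roll": 0.56},
  {"fingers": 1,"tx": 0,"ty": 0,"tz": 0,"roll": 0.7},
  {"fingers": 1,"tx": 0,"ty": 0,"tz": 0,"roll": 0.84},
  {"fingers": 1,"tx": 0,"ty": 0,"tz": 0,"roll": 0.94},
  {"fingers": 1,"tx": 0,"ty": 0,"tz": 0,"roll": 0.974},
])

```text
time_s: 36.9
eef_pos: [0.6221, -0.0426, 0.1738]
orientation: [-3.141, -0.002, 0.866]
ft_force: [1.7, 6.3, 0.3]
gripper_width: 0.0134
gripper_force: 50.0
```

Emit:
apply_moves([
  {"fingers": 1,"tx": 0,"ty": 0,"tz": 0,"roll": 0},
  {"fingers": 1,"tx": 0,"ty": 0,"tz": 0,"roll": 0},
  {"fingers": 1,"tx": 0,"ty": 0,"tz": 0,"roll": 0},
  {"fingers": 1,"tx": 0,"ty": 0,"tz": 0,"roll": 0},
  {"fingers": 1,"tx": 0,"ty": 0,"tz": 0,"roll": 0},
  {"fingers": 1,"tx": 0,"ty": 0,"tz": 0,"roll": 0},
  {"fingers": 1,"tx": 0,"ty": 0,"tz": 0,"roll": 0},
  {"fingers": 1,"tx": 0,"ty": 0,"tz": 0,"roll": 0},
])

```text
time_s: 37.9
eef_pos: [0.6222, -0.0426, 0.1738]
orientation: [-3.141, -0.002, 0.867]
ft_force: [2.4, 5.8, 1.0]
gripper_width: 0.0135
gripper_force: 50.0
```

Run:
```python
from h import *
go((622.2,-44.1,96,-40.4)); print(get_state()["moment"])
```

```text
t 37.9 pinch [622.2 -42.6  95.4] th -40.3 F [2.4 5.8 1. ] w 13.5 gf 50.0 q6 0.54
(622.2, -44.1, 96, -40.4) -> [-0.0011  0.001  -0.0006] roll 0.001
[ 0.92413106 -0.03730292 -0.00428745]
```

Emit:
apply_moves([
  {"fingers": 0.2,"tx": 0,"ty": 0,"tz": 0,"roll": 0},
  {"fingers": 0.2,"tx": 0,"ty": 0,"tz": 0,"roll": 0},
  {"fingers": 0.2,"tx": 0,"ty": 0,"tz": 0,"roll": 0},
  {"fingers": 0.2,"tx": 0,"ty": 0,"tz": -0.04,"roll": 0},
  {"fingers": 0.2,"tx": 0,"ty": 0,"tz": -0.1,"roll": 0},
  {"fingers": 0.2,"tx": 0,"ty": 0,"tz": -0.14,"roll": 0},
  {"fingers": 0.2,"tx": 0,"ty": 0,"tz": -0.14,"roll": -0.1},
  {"fingers": 0.2,"tx": 0,"ty": 0,"tz": -0.14,"roll": -0.2},
])

```text
time_s: 38.9
eef_pos: [0.6218, -0.0442, 0.3147]
orientation: [3.14, -0.0, 1.069]
ft_force: [0.4, 0.3, -0.2]
gripper_width: 0.0378
gripper_force: 0.0
```

Run:
```python
from h import *
go((408.2,257,235,8.4))
```

```text
t 38.9 pinch [621.8 -44.2 236.3] th -28.8 F [ 0.4  0.3 -0.2] w 37.8 gf 0.0 q6 0.34
(408.2, 257, 235, 8.4) -> [ 0.1613 -0.3321  0.0013] roll -0.648
```

Emit:
apply_moves([
  {"fingers": 0.2,"tx": 0.161,"ty": -0.332,"tz": -0.01,"roll": -0.648},
  {"fingers": 0.2,"tx": 0.161,"ty": -0.332,"tz": -0.01,"roll": -0.648},
  {"fingers": 0.2,"tx": 0.161,"ty": -0.332,"tz": -0.01,"roll": -0.648},
  {"fingers": 0.2,"tx": 0.161,"ty": -0.332,"tz": -0.01,"roll": -0.648},
  {"fingers": 0.2,"tx": 0.161,"ty": -0.332,"tz": -0.01,"roll": -0.648},
  {"fingers": 0.2,"tx": 0.161,"ty": -0.332,"tz": -0.01,"roll": -0.648},
  {"fingers": 0.2,"tx": 0.161,"ty": -0.332,"tz": -0.01,"roll": -0.648},
  {"fingers": 0.2,"tx": 0.161,"ty": -0.332,"tz": -0.01,"roll": -0.648},
])

```text
time_s: 39.9
eef_pos: [0.4091, 0.2573, 0.3236]
orientation: [3.141, 0.001, 1.714]
ft_force: [-0.5, 0.4, 0.1]
gripper_width: 0.0373
gripper_force: 0.0
```

Run:
```python
from h import *
c=read_camera("top")
P=cloud(c);x,y,z=P[...,0],P[...,1],P[...,2]
m=(z>.09)&(z<.115)&(x>.55)&(x<.7)&(y>-.1)&(y<.02);q=P[m];r=cv2.minAreaRect((q[:,:2]*1000).astype(np.float32));print(r,m.sum())
save("pics/d1.png",c["image"][125:185,255:320],8)
go((408.2,257,135,8.4))
```

```text
((622.115966796875, -43.853668212890625), (41.353912353515625, 14.369976997375488), 50.041114807128906) 101
t 39.95 pinch [409.5 256.8 245.1] th 8.1 F [ 0.9 -0.4 -0.5] w 37.4 gf 0.0 q6 0.3
(408.2, 257, 135, 8.4) -> [ 0.0004 -0.0013  0.1101] roll -0.004
```

View pics/d1.png

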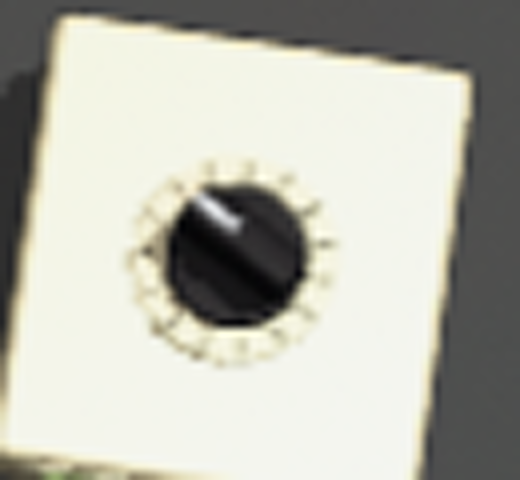

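The dial bar now lies at 50.0°, against an expected 49.6°. Its white line points up and to the left at (215,205), which is five clicks clockwise. I'll grasp the shade.

Emit:
apply_moves([
  {"fingers": 0.2,"tx": 0,"ty": -0.001,"tz": 0.04,"roll": -0.004},
  {"fingers": 0.2,"tx": 0,"ty": -0.001,"tz": 0.08,"roll": -0.004},
  {"fingers": 0.2,"tx": 0,"ty": -0.001,"tz": 0.11,"roll": -0.004},
  {"fingers": 0.2,"tx": 0,"ty": -0.001,"tz": 0.11,"roll": -0.004},
  {"fingers": 0.2,"tx": 0,"ty": -0.001,"tz": 0.11,"roll": -0.004},
  {"fingers": 1,"tx": 0,"ty": -0.001,"tz": 0.11,"roll": -0.004},
  {"fingers": 1,"tx": 0,"ty": -0.001,"tz": 0.11,"roll": -0.004},
  {"fingers": 1,"tx": 0,"ty": -0.001,"tz": 0.11,"roll": -0.004},
], newtons=40)

```text
time_s: 40.95
eef_pos: [0.408, 0.2577, 0.2143]
orientation: [3.14, -0.0, 1.718]
ft_force: [3.3, 1.0, -1.8]
gripper_width: 0.0118
gripper_force: 40.0
```

Emit:
apply_moves([
  {"fingers": 1,"tx": 0,"ty": 0,"tz": 0,"roll": 0},
  {"fingers": 1,"tx": 0,"ty": 0,"tz": 0,"roll": 0},
  {"fingers": 1,"tx": 0,"ty": 0,"tz": -0.01,"roll": 0},
  {"fingers": 1,"tx": 0,"ty": 0,"tz": -0.03,"roll": 0},
  {"fingers": 1,"tx": 0,"ty": 0,"tz": -0.06,"roll": 0},
  {"fingers": 1,"tx": 0,"ty": 0,"tz": -0.09,"roll": 0},
  {"fingers": 1,"tx": 0,"ty": 0,"tz": -0.11,"roll": 0},
  {"fingers": 1,"tx": 0,"ty": 0,"tz": -0.11,"roll": 0},
])

```text
time_s: 41.95
eef_pos: [0.4082, 0.2578, 0.3251]
orientation: [3.139, -0.001, 1.718]
ft_force: [0.2, -0.5, -2.8]
gripper_width: 0.0121
gripper_force: 40.0
```

```bash
cat >> h.py <<'E'
def rod():
    for n in("top","scene"):
        c=read_camera(n);P=cloud(c);im=c["image"].astype(int);x,y,z=P[...,0],P[...,1],P[...,2]
        s=get_state()["eef_pos"];zr=s[2]-pinch_z-.030
        m=(c["z_map"]>0)&(abs(z-zr)<.012)&(abs(x-s[0])<.05)&(abs(y-s[1])<.16)&(abs(y-s[1])>.035)
        for sg in(1,-1):
            q=P[m&(sg*(y-s[1])>0)]*1000
            if len(q)>20:
                b,a=np.polyfit(q[:,1],q[:,0],1);h,hz=np.polyfit(q[:,1],q[:,2],1);print(n,"side",sg,len(q),"y",q[:,1].min().round(1),q[:,1].max().round(1),"x at end",(a+b*(q[:,1].max() if sg>0 else q[:,1].min())).round(1),"ang",np.degrees(np.arctan(-b)).round(2),"z",np.median(q[:,2]).round(1),q[:,2].max().round(1))
E
python3 - <<'E'
from h import *
go((557.8,253.4,247,-.4))
rod()
E
```

```text
t 41.95 pinch [408.2 257.8 246.7] th 8.5 F [ 0.2 -0.5 -2.8] w 12.1 gf 40.0 q6 0.3
(557.8, 253.4, 247, -0.4) -> [-0.0263  0.1473 -0.0003] roll 0.155
top side -1 189 y 113.4 222.5 x at end 429.9 ang 8.42 z 218.1 222.4
scene side 1 76 y 293.3 402.8 x at end 387.8 ang 8.97 z 216.8 221.7
scene side -1 100 y 114.9 221.2 x at end 430.7 ang 7.97 z 217.2 221.5
```

Emit:
apply_moves([
  {"fingers": 1,"tx": -0.003,"ty": 0.015,"tz": 0,"roll": 0.02},
  {"fingers": 1,"tx": -0.008,"ty": 0.043,"tz": 0,"roll": 0.05},
  {"fingers": 1,"tx": -0.013,"ty": 0.073,"tz": 0,"roll": 0.08},
  {"fingers": 1,"tx": -0.018,"ty": 0.103,"tz": 0,"roll": 0.11},
  {"fingers": 1,"tx": -0.023,"ty": 0.13,"tz": 0,"roll": 0.135},
  {"fingers": 1,"tx": -0.026,"ty": 0.145,"tz": 0,"roll": 0.153},
  {"fingers": 1,"tx": -0.026,"ty": 0.147,"tz": 0,"roll": 0.155},
  {"fingers": 1,"tx": -0.026,"ty": 0.147,"tz": 0,"roll": 0.155},
])

```text
time_s: 43.05
eef_pos: [0.5567, 0.2535, 0.3233]
orientation: [-3.14, 0.0, 1.564]
ft_force: [0.1, 0.1, -2.3]
gripper_width: 0.0118
gripper_force: 40.0
```

Run:
```python
from h import *
go((557.6,253.3,195,-.4))
rod()
```

```text
t 43.05 pinch [556.7 253.5 244.9] th -0.4 F [ 0.1  0.1 -2.3] w 11.8 gf 40.0 q6 0.34
(557.6, 253.3, 195, -0.4) -> [-0.0002  0.0009  0.0499] roll -0.0
top side 1 63 y 361.2 398.2 x at end 558.2 ang -2.79 z 216.3 219.0
top side -1 184 y 108.4 217.9 x at end 555.1 ang -0.65 z 216.3 221.8
scene side 1 76 y 290.2 384.0 x at end 559.8 ang -0.38 z 217.6 221.0
scene side -1 114 y 108.5 217.3 x at end 556.9 ang -0.89 z 216.8 221.2
```

Emit:
apply_moves([
  {"fingers": 1,"tx": 0,"ty": 0.001,"tz": 0.008,"roll": 0},
  {"fingers": 1,"tx": 0,"ty": 0.001,"tz": 0.016,"roll": 0},
  {"fingers": 1,"tx": 0,"ty": 0.001,"tz": 0.024,"roll": 0},
  {"fingers": 1,"tx": 0,"ty": 0.001,"tz": 0.032,"roll": 0},
  {"fingers": 1,"tx": 0,"ty": 0.001,"tz": 0.039,"roll": 0},
  {"fingers": 1,"tx": 0,"ty": 0.001,"tz": 0.045,"roll": 0},
  {"fingers": 1,"tx": 0,"ty": 0.001,"tz": 0.047,"roll": 0},
  {"fingers": 1,"tx": 0,"ty": 0.001,"tz": 0.047,"roll": 0},
])

```text
time_s: 44.15
eef_pos: [0.5581, 0.2534, 0.2766]
orientation: [-3.142, -0.0, 1.563]
ft_force: [-0.2, 0.1, -2.6]
gripper_width: 0.0119
gripper_force: 40.0
```

Run:
```python
from h import *
go((557.6,253.3,195,-.4))
rod()
```

```text
t 44.15 pinch [558.1 253.4 198.2] th -0.4 F [-0.2  0.1 -2.6] w 11.9 gf 40.0 q6 0.34
(557.6, 253.3, 195, -0.4) -> [-0.0001 -0.0005  0.0032] roll -0.001
top side 1 121 y 356.2 396.7 x at end 557.1 ang -13.1 z 168.1 180.2
top side -1 236 y 109.5 217.8 x at end 554.7 ang -1.91 z 169.1 180.3
scene side 1 146 y 289.6 384.7 x at end 560.2 ang 1.09 z 168.6 180.5
scene side -1 197 y 107.0 218.2 x at end 558.7 ang -0.61 z 170.2 180.3
```

No contact yet. I'll lower in 1 mm steps until the force shows it seated.

Emit:
apply_moves([
  {"fingers": 1,"tx": 0,"ty": 0,"tz": 0.001,"roll": 0},
  {"fingers": 1,"tx": 0,"ty": 0,"tz": 0.002,"roll": 0},
  {"fingers": 1,"tx": 0,"ty": 0,"tz": 0.003,"roll": 0},
  {"fingers": 1,"tx": 0,"ty": 0,"tz": 0.0035,"roll": 0},
  {"fingers": 1,"tx": 0,"ty": 0,"tz": 0.004,"roll": 0},
  {"fingers": 1,"tx": 0,"ty": 0,"tz": 0.004,"roll": 0},
  {"fingers": 1,"tx": 0,"ty": 0,"tz": 0.004,"roll": 0},
  {"fingers": 1,"tx": 0,"ty": 0,"tz": 0.004,"roll": 0},
])

```text
time_s: 45.25
eef_pos: [0.558, 0.2534, 0.2732]
orientation: [3.141, -0.0, 1.563]
ft_force: [-2.1, -0.8, 1.2]
gripper_width: 0.0118
gripper_force: 40.0
```

Run:
```python
from h import *
go()
c=read_camera("scene");save("pics/s4.png",c["image"][90:220,230:360],4.5)
```

```text
t 45.25 pinch [558.  253.4 194.8] th -0.4 F [-2.1 -0.8  1.2] w 11.8 gf 40.0 q6 0.34
```

View pics/s4.png

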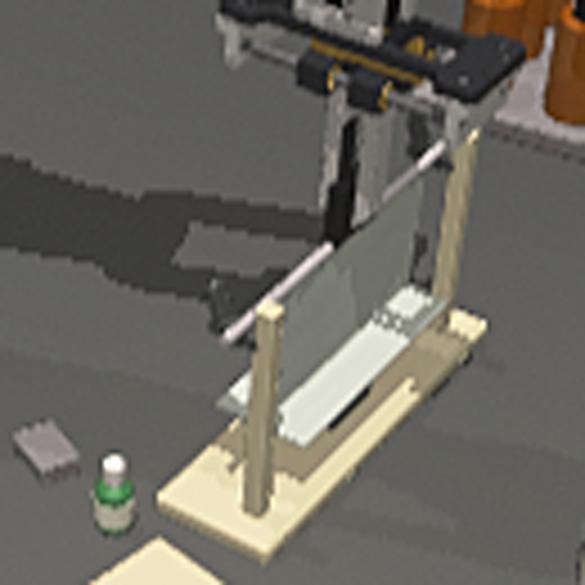

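Fz went from -2.6 to +1.2, so the rod rests in the hooks, and the picture shows it behind the near post at (230,335) and at the far hook at (440,145). I'll release it.

Emit:
apply_moves([
  {"fingers": 0.6,"tx": 0,"ty": 0,"tz": 0,"roll": 0},
  {"fingers": 0.4,"tx": 0,"ty": 0,"tz": 0,"roll": 0},
  {"fingers": 0.3,"tx": 0,"ty": 0,"tz": 0,"roll": 0},
  {"fingers": 0.3,"tx": 0,"ty": 0,"tz": 0,"roll": 0},
  {"fingers": 0.3,"tx": 0,"ty": 0,"tz": -0.02,"roll": 0},
  {"fingers": 0.3,"tx": 0,"ty": 0,"tz": -0.05,"roll": 0},
  {"fingers": 0.3,"tx": 0,"ty": 0,"tz": -0.1,"roll": 0},
  {"fingers": 0.3,"tx": 0,"ty": 0,"tz": -0.12,"roll": 0},
])

```text
time_s: 46.3
eef_pos: [0.5584, 0.2536, 0.3967]
orientation: [3.136, -0.002, 1.563]
ft_force: [0.4, 0.2, 0.6]
gripper_width: 0.0328
gripper_force: 0.0
```

Emit:
apply_moves([
  {"fingers": 0.3,"tx": 0.03,"ty": -0.05,"tz": 0,"roll": 0},
  {"fingers": 0.3,"tx": 0.03,"ty": -0.1,"tz": 0,"roll": 0},
  {"fingers": 0.3,"tx": 0.03,"ty": -0.15,"tz": 0,"roll": 0},
  {"fingers": 0.3,"tx": 0.03,"ty": -0.2,"tz": 0,"roll": 0},
  {"fingers": 0.3,"tx": 0.03,"ty": -0.2,"tz": 0,"roll": 0},
  {"fingers": 0.3,"tx": 0.03,"ty": -0.2,"tz": 0,"roll": 0},
  {"fingers": 0.3,"tx": 0.03,"ty": -0.2,"tz": 0,"roll": 0},
  {"fingers": 0.3,"tx": 0.03,"ty": -0.2,"tz": 0,"roll": 0},
])

```text
time_s: 47.3
eef_pos: [0.3594, 0.2849, 0.3921]
orientation: [-3.141, 0.001, 1.562]
ft_force: [0.1, 0.3, 0.3]
gripper_width: 0.0331
gripper_force: 0.0
```

Run:
```python
from h import *
go();strays()
for n in("top","scene"):
    c=read_camera(n);P=cloud(c);x,y,z=P[...,0],P[...,1],P[...,2]
    for lo,hi in((.1,.125),(.14,.2),(.30,.347),(.38,.405)):
        m=(z>.155)&(z<.18)&(y>lo)&(y<hi)&(x>.5)&(x<.6);m&=(c["z_map"]>0)
        q=P[m]*1000
        if len(q): print(n,lo,len(q),np.median(q,0).round(1),q[:,2].max().round(1))
    if n=="scene": save("pics/f_s.png",c["image"],1.56)
    else: save("pics/f_t.png",c["image"],1.56)
```

```text
t 47.3 pinch [359.4 284.9 313.7] th -0.5 F [0.1 0.3 0.3] w 33.1 gf 0.0 q6 0.56
top tray 71 [ 630.2 -299.1] [20.  24.6] 87.3 18.6
top tray 207 [ 616.3 -349.2] [62.5 40.4] 82.0 20.3
top tray 75 [ 578.  -298.2] [20.1 25.1] 86.6 19.0
top tray 71 [ 572.5 -336. ] [20.6 22.8] 87.7 19.1
top tray 80 [ 569.7 -382.6] [21.8 25.2] 87.4 18.8
scene tray 96 [ 579.2 -298. ] [19.8 27.7] 82.8 20.1
scene tray 103 [ 574.1 -335.8] [20.7 25.5] 85.0 20.2
scene tray 103 [ 631.6 -299.3] [21.1 24.9] 84.8 20.0
scene tray 272 [ 617.4 -348.6] [63.  41.1] 83.3 21.4
scene tray 111 [ 570.6 -381.8] [21.3 28.8] 88.7 20.1
top 0.1 43 [557.6 119.5 165.3] 180.0
top 0.14 83 [557.  167.9 166.2] 169.6
top 0.3 65 [558.5 323.3 166.6] 169.3
top 0.38 37 [558.1 385.2 166.2] 179.9
scene 0.1 20 [559.  116.6 167.3] 179.3
scene 0.14 45 [560.  179.2 167.2] 175.0
scene 0.3 37 [560.8 323.2 166.6] 170.1
scene 0.38 18 [556.8 383.7 167. ] 178.8
```

View pics/f_s.png

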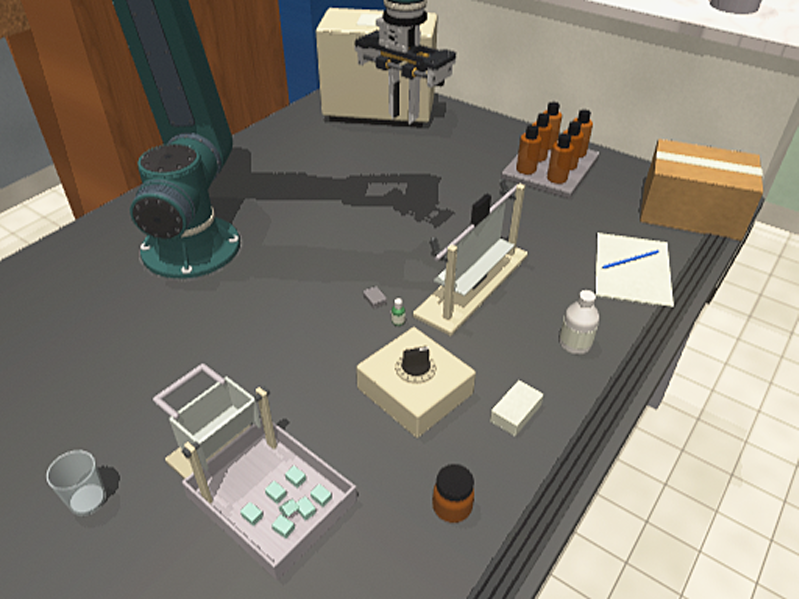

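View pics/f_t.png

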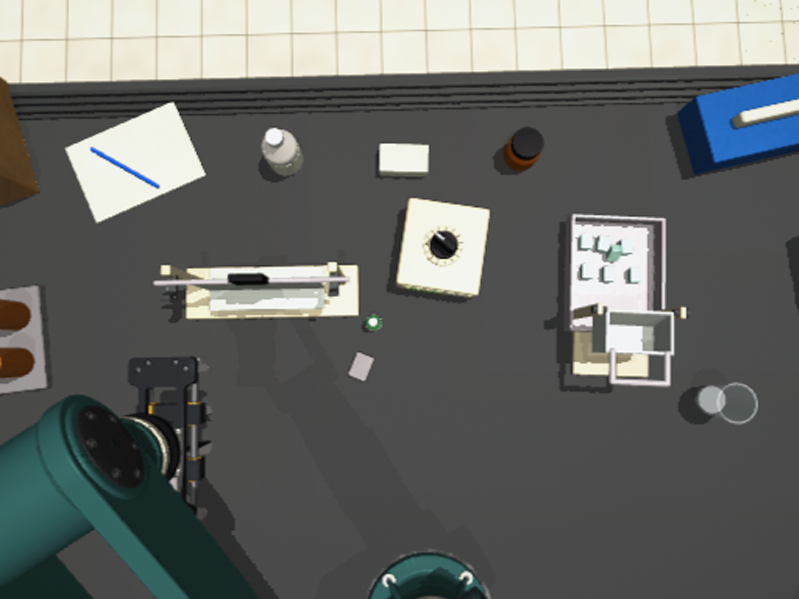

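The final views show seven blocks in the tray (scene x 240–330, y 475–525), the pot upright and empty, and the dial parked. The rod is level on both hooks with its top at about 168 mm and x≈558, and the bystanders have not moved.

```bash
python3 -c "
from bench import *
print(close_job())"
```

```text
the job is handed in; nothing more can be done
None
```

The job is handed in: all seven glass blocks are in the tray, the pot is upright and empty, the dial is five clicks clockwise at its parking stop, and the shade hangs with its rod in both hooks; I left everything else alone, and the hand-in gave no verdict.

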